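# Move a hanging sieve of marbles to the snap hook

### The job

Move the hanging brass sieve with its three marbles from the open hook to the snap hook without setting it down anywhere and keeping it level: press its bar down gently past the sprung keeper until it lies in the bottom of the hook and the keeper has snapped shut above it, then let go so that it hangs there still. The snap hook's height is not known beforehand: feel for it, and never push hard on either stand. Lose no marble and leave the other things on the shelf where they are.

Things in the scene. Friction and masses are not known exactly. Their poses are not given: they have to be found in the camera images.
- sieve: Loose brass sieve, 0.19 to 0.29 kg: ring 100 mm across, 24 mm high, mesh floor 5 mm above the origin; origin at the centre of the ring's underside, z up. A stiff bail of 6 mm rod in its y-z plane rises from the rim at y = +-49 mm and narrows to two uprights at y = +-18 mm; a hanging bar joins them 130 mm up, a top bar 174 mm up carries a square birch grip. Hangs level by itself when held by the grip.
- sieve_bar (a point): Centre of the 6 mm hanging bar, 130 mm above the sieve's origin: the spot that lies in a hook. The bar runs along the sieve's y (across the hook), 30 mm clear between the uprights, falling 5 mm to either side. The hook and its arm reach through the bail between this bar and the ring, so the sieve comes off and goes on over the nose, along the stand's x, with the bar above the nose tip.
- sieve_grip (a point): Centre of the birch grip, 69 mm above the bar: 16 x 16 mm, 48 mm tall, faces square to the sieve's x and y. With the bar seated in a hook, that hook and its arm stay lower than 37 mm above the bar.
- stand_open: Fixed stand with birch foot and the open hook, from which the sieve hangs at the start. Origin: on the shelf straight below the hook's middle; +x runs along the arm to the post, the hook's nose is at -x. The hook is a U of 8 mm rod, open upwards, 18 mm wide inside. Seated bar: 195 mm above the shelf; arm and mouth 23 mm, nose tip 35 mm above that; lift over 38 mm to come free.
- open_post (a point): Top of the open stand's 12 mm post, 245 mm above the shelf, 90 mm from the hook. The foot covers x from 0 to 120 mm and y +-40 mm in the stand's frame, 22 mm thick.
- stand_snap: Fixed stand with cast iron foot and the snap hook. Hook, origin (on the shelf below the hook's middle) and axes (+x to the post, nose at -x) as on the open stand. Its arm is clamped to the post at a height that is not measured: a seated bar's centre lies anywhere from 180 to 220 mm above the shelf, the mouth 23 mm higher, the nose tip 35 mm higher. Push on it with less than 15 N.
- snap_post (a point): Top of the snap stand's 12 mm post, 274 mm above the shelf, 90 mm from the hook. The hook's underside is 34 mm below its mouth: a level sieve with its bar held 262 to 268 mm above the shelf passes over the nose, and its ring and marbles under the hook, at any height of the clamp. The foot covers x from 0 to 120 mm and y +-40 mm in the stand's frame, 14 mm thick.
- keeper (a joint): Angle (rad) of the sprung flat keeper, 18 mm long, that closes the snap hook's mouth: hinged on the post's side (x = +10 mm), 0 shut, growing as its free end is pushed down. At x = -6 to +2 mm a bar needs about 4 to 7 N down in all (more than the sieve's weight), then less, and slips past its end 11 to 17 mm below the mouth, at 0.85 to 1.4 rad; the keeper springs shut above it and the seat is 6 to 12 mm further down.
- marble1: Copper-veined glass marble, 22 mm across, 15 g, rolling loose on the sieve's mesh floor. Origin: its centre.
- marble2: Copper-veined glass marble, 22 mm across, 15 g, rolling loose on the sieve's mesh floor. Origin: its centre.
- marble3: Copper-veined glass marble, 22 mm across, 15 g, rolling loose on the sieve's mesh floor. Origin: its centre.
- rack: Bystander: varnished birch rack with graded round holes, 56 x 250 mm, its long side along its y, top 40 mm high (two marbles in it reach 61 mm). Origin: centre of its underside.
- bottle: Bystander: indigo glass bottle, 62 mm across, 190 mm tall. Origin: centre of its underside.
- mug: Bystander: glazed mustard mug, 80 mm across, 92 mm tall. Origin: centre of its underside.
- sizing_ring: Bystander: small brass ring lying flat, 58 mm across, 18 mm tall. Origin: centre of its underside.
- loupe: Bystander: black eye loupe, 34 mm across, 36 mm tall. Origin: centre of its underside.
- bookend: Bystander: cast iron wedge-shaped bookend, 110 mm wide, 140 mm tall. Origin: middle of its foot plate's underside.
- book: Bystander: closed book lying flat, 110 x 160 mm, 32 mm thick. Origin: centre of its underside.
Not all that is in view belongs to the job. Leave any pink or purple look-alike of the sieve alone. What is shaped like the stand_open but purple is not meant.

How it is judged:
On the way, in this order (a step that is already met when the one before it is completed fails the run):
1. the sieve is lifted clear out of the open hook (z of sieve_bar in the frame of stand_open above 0.228 m and contact force between sieve and stand_open below 0.05 N), for 0.1 s.
2. the sieve's bar presses the keeper of the snap hook open (value of joint keeper above 0.7 rad and contact force between sieve and stand_snap above 1 N and horizontal distance between sieve_bar and stand_snap below 0.015 m), for 0.02 s.
At the end, for the whole second after the job is handed in: The sieve hangs from the snap hook: its bar within 12 mm sideways of the hook's middle and bearing on the stand (over 1.5 N), the keeper shut (under 0.06 rad), the sieve level within 0.15 rad and nearly still (under 0.05 m/s and 0.6 rad/s), all three marbles in it (value of joint keeper below 0.06 rad and horizontal distance between sieve_bar and stand_snap below 0.012 m and contact force between sieve and stand_snap above 1.5 N and z of sieve_bar in the frame of stand_snap between 0.177 and 0.228 m and angle between sieve's own z axis and vertical below 0.15 rad and linear speed of sieve below 0.05 m/s and angular speed of sieve below 0.6 rad/s and horizontal distance between each of marble1, marble2, marble3 and sieve below 0.05 m and z of marble1 in the frame of sieve between 0 and 0.03 m and z of marble2 in the frame of sieve between 0 and 0.03 m and z of marble3 in the frame of sieve between 0 and 0.03 m); the robot touches nothing.
It fails at once if the sieve tips more than 0.3 rad (17 degrees) from level (angle between sieve's own z axis and vertical above 0.3 rad).
It fails at once if a stand is pushed with more than 15 N (contact force between anything else and stand_snap above 15 N or contact force between anything else and stand_open above 15 N).
It fails at once if the sieve is set down on the shelf or on another thing (height (world z) of sieve below 0.025 m or contact force between sieve and rack above 0.5 N or contact force between sieve and bottle above 0.5 N or contact force between sieve and mug above 0.5 N or contact force between sieve and sizing_ring above 0.5 N or contact force between sieve and loupe above 0.5 N or contact force between sieve and bookend above 0.5 N or contact force between sieve and book above 0.5 N).
It fails at once if a marble leaves the sieve (distance between any of marble1, marble2, marble3 and sieve above 0.065 m).
It fails at once if another thing on the shelf is moved more than 20 mm (distance of any of bottle, mug, sizing_ring, loupe, bookend from where it was at the start of the episode above 0.02 m).
It also fails if it takes over 67 s, if anything falls off the work surface, if the arm or the gripper's body presses on something with over 40 N, if the wrist force passes 120 N, or if a joint passes its speed limit or range.

### The arm

A 6-joint arm with a two-finger parallel gripper is mounted at the origin on the work surface. World frame = base frame: x ahead of the robot, y to its left, z up, the work surface at z = 0. Lengths are in m, angles in rad, forces in N, time in s.
With the tool pointing down it reaches from about 0.35 to 0.775 m from the base axis. Payload 7.3 kg.
Tool frame: the origin (TCP) lies between the finger pads; the fingertips stand robot.tcp_to_tips ahead of it and the grasp point (between the pads) lies 2 mm behind it (robot.tcp_to_tips is the distance from the TCP to the fingertips, in m); y points along the fingers, x is the direction in which the jaws open and shut, and the axes are right-handed (so a half turn about y gives the same grasp; the last joint's range is limited). The gripper opens to 92 mm and grips with 3 to 60 N. Pads are 19 mm wide; open, the fingers measure 130 mm over their backs; the gripper's body (75 mm by 190 mm) begins 47 mm behind the grasp point.
Start: joints at [1.032, 0.342, 1.524, -0, 1.275, -0.146], TCP at [0.201, 0.485, 0.244] pointing down, gripper open.
Joint ranges: [-2.53, 2.53], [-0.77, 2.02], [0.04, 2.7], [-1, 4.14], [0.28, 2.66], [-3.11, 3.11]. Speed limits (rad/s): [2.57, 2.57, 3.14, 3.14, 3.14, 3.14].

### API

Orientations are given as [roll, pitch, yaw] about the fixed x, y, z axes, in that order (R = Rz(yaw) Ry(pitch) Rx(roll)).
In Python, from cell import status, read_camera, get_calibration, robot gives the robot as it stands.
- The arm moves only by the shell command python3 -m creep 'ROWS' [FORCE]. ROWS is JSON, a list of rows, each an object of numbers: "dx", "dy", "dz": the shift along the tool's x, y, z in m; "rx", "ry", "rz": the turn, a rotation vector about the tool's x, y, z in rad; "gripper": the opening, from 0 (shut) to 1 (fully open). A call has 1 to 20 rows; each row is the pose to reach, as a shift and turn from the pose commanded when the call began, along the tool's axes at that moment; what a row does not reach only later rows make up. A row lasts 1/8 s, in which the tool goes at most 62.5 mm and 10.7 degrees, less where a joint would pass 70% of its speed; a pose out of reach is approached as far as the arm can. A call with a gripper value outside its range is refused whole. The fingers move at their own pace and stop on an object; FORCE is the grip in N (left out, the last holds). Time passes only in rows, so rows that repeat a pose let the fingers close. It gives the time, the measured TCP pose, the force and the opening at its end, in the units of the state.
- status.observe(): the state, without advancing time (a new reading comes with each control period).
- read_camera(name): name is "scene" or "top"; returns (picture, depth): 480x640x3 uint8, red, green, blue; 480x640 float32, m along the optical axis (not along the pixel's ray), 0 where there is no reading.
- get_calibration(name): a dict with "fx", "fy", "cx", "cy" (pixels), "xyz" and "rotation" of the camera in the world. Camera axes: x right, y down, z forward; pixel columns grow to the right and rows downward; lengths in m; the calibration is good to about 2 mm. A picture is of the moment at which its call begins. get_calibration takes no time and is no camera call.
- robot.hand_in(): hands the job in, once; it reports no verdict.
The state is a dict: "time": time; "qpos": joint angles; "qvel": joint speeds; "joint_efforts": joint torques, N m; "tool_pos": TCP position; "tool_rot": TCP orientation; "contact_force": force on the tool from outside, world axes, zero at the start; "torque": the same for the moment, N m; "opening": finger opening in m.
Only numpy, scipy, OpenCV 4.12 (cv2) and the standard library are available. Lean on these libraries where they do the work, as an engineer would, in place of code of your own. Each camera call takes 0.05 s, during which the arm holds its last target.

## Working session

There is one attempt and no reset: what is moved stays moved. The work goes in short steps, Python scripts to look and compute and a shell command to move; the robot and the scene stay as the last step left them, time stands still between calls to the robot, and variables do not carry over. Pictures are saved under pics/ and viewed, and the job is handed in when it is done.

```bash
ls -la; mkdir -p pics
python3 - <<'E'
from cell import status, read_camera, get_calibration, robot
import cv2, numpy as np
print(status.observe()); print(robot.tcp_to_tips)
for n in ("scene","top"):
    p,d=read_camera(n); cv2.imwrite(f"pics/{n}0.png",p[:,:,::-1]); np.save(f"{n}0.npy",d); print(n,get_calibration(n))
E
```

```text
total 12
drwxr-xr-x  3 agent agent 4096 Dec  6 07:27 .
drwxr-xr-x 23 root  root  4096 Dec  6 07:27 ..
drwxr-xr-x  2 agent agent 4096 Dec  6 07:27 pics
{'time': 0.0, 'qpos': array([ 1.03201267e+00,  3.42741865e-01,  1.52502129e+00, -5.48717601e-06,
        1.27541563e+00, -1.45988491e-01]), 'qvel': array([5.61364120e-04, 6.77422180e-05, 5.60623970e-04, 6.35782925e-04,
       3.13553565e-04, 4.59207450e-04]), 'joint_efforts': array([ 4.27217556e-04, -4.31250143e+01, -2.44222766e+01,  7.18495063e-02,
        5.58418385e-02, -1.23923642e-04]), 'tool_pos': array([0.2007293 , 0.4846907 , 0.24303353]), 'tool_rot': array([-1.57057078e+00,  1.57002405e-03,  1.17800294e+00]), 'contact_force': array([ 0.21081   ,  0.60335831, -0.35730385]), 'torque': array([ 0.04007643, -0.01596026, -0.00070299]), 'opening': 0.09189923539112844}
0.017
scene {'fx': 503.07910306181975, 'fy': 503.07910306181975, 'cx': 317.69705206899897, 'cy': 244.23240787935208, 'xyz': array([1.3100704 , 0.13179527, 0.98003444]), 'rotation': array([-2.35825019, -0.01020945,  1.78253616])}
top {'fx': 608.130252553884, 'fy': 608.130252553884, 'cx': 326.7449854387877, 'cy': 247.75610327253185, 'xyz': array([ 0.28092326, -0.01499421,  1.47634745]), 'rotation': array([-2.9595507 , -0.00422847, -1.55499917])}
```

View pics/scene0.png

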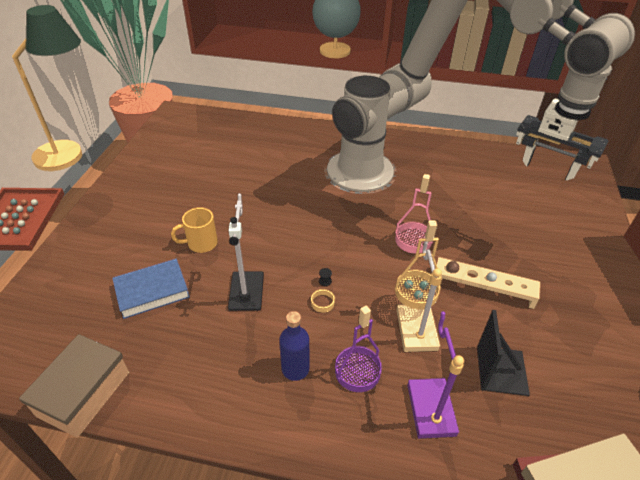

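View pics/top0.png

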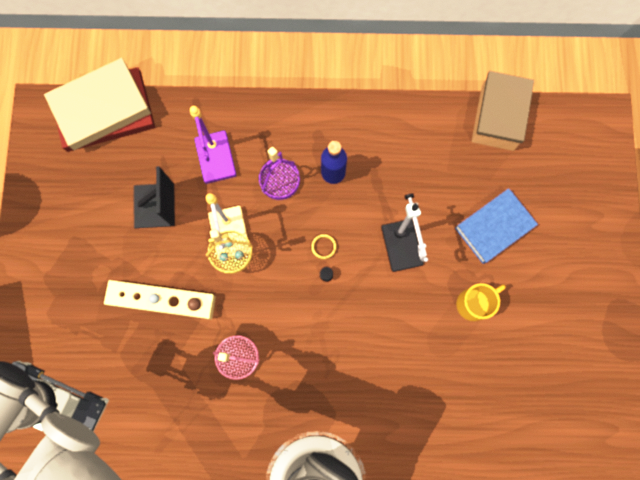

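```bash
cat > h.py <<'E'
import numpy as np, cv2
from scipy.spatial.transform import Rotation as R
from cell import get_calibration
C={n:get_calibration(n) for n in("scene","top")}
def rot(c): return R.from_euler('xyz',c['rotation']).as_matrix()
def ray(n,u,v):
    c=C[n]; return np.array(c['xyz']), rot(c)@np.array([(u-c['cx'])/c['fx'],(v-c['cy'])/c['fy'],1.])
def depr(n,u,v,d): o,r=ray(n,u,v); return o+r*d
def atz(n,u,v,z): o,r=ray(n,u,v); return o+r*(z-o[2])/r[2]
def proj(n,p):
    c=C[n]; q=rot(c).T@(np.asarray(p,float)-c['xyz']); return np.array([c['fx']*q[0]/q[2]+c['cx'],c['fy']*q[1]/q[2]+c['cy']])
def tri(a,b):  # scene uv, top uv
    o1,r1=ray("scene",*a);o2,r2=ray("top",*b); r1/=np.linalg.norm(r1); r2/=np.linalg.norm(r2)
    A=sum(np.eye(3)-np.outer(r,r) for r in(r1,r2)); y=sum((np.eye(3)-np.outer(r,r))@o for o,r in((o1,r1),(o2,r2)))
    p=np.linalg.solve(A,y); gap=np.linalg.norm(np.cross(r1,r2)@(o1-o2))/np.linalg.norm(np.cross(r1,r2)); return p,gap
def crop(src,out,x0,y0,w,h,s):
    im=cv2.imread(src)[y0:y0+h,x0:x0+w]; im=cv2.resize(im,None,fx=s,fy=s,interpolation=cv2.INTER_CUBIC)
    for k in range(0,w,10):
        L=10 if k%50 else 20; cv2.line(im,(k*s,0),(k*s,L),(255,255,255),1)
        if k%20==0: cv2.putText(im,str(x0+k),(k*s,30),0,.4,(255,255,255),1)
    for k in range(0,h,10):
        cv2.line(im,(0,k*s),(10,k*s),(255,255,255),1)
        if k%20==0: cv2.putText(im,str(y0+k),(12,k*s+5),0,.4,(255,255,255),1)
    cv2.imwrite(out,im)
E
python3 - <<'E'
from h import *
crop("pics/scene0.png","pics/s_open.png",380,200,110,160-5,5) if 0 else crop("pics/scene0.png","pics/s_open.png",380,205,100,150,4)
crop("pics/top0.png","pics/t_open.png",170,180,130,100,6)
crop("pics/scene0.png","pics/s_snap.png",200,185,90,135,4)
crop("pics/top0.png","pics/t_snap.png",370,180,100,100,6)
ds=np.load("scene0.npy");dt=np.load("top0.npy")
print((R.from_euler('xyz',C['top']['rotation']).as_matrix()).round(3))
E
```

```text
[[ 0.016 -0.983  0.181]
 [-1.    -0.016 -0.001]
 [ 0.004 -0.181 -0.983]]
```

View pics/s_open.png

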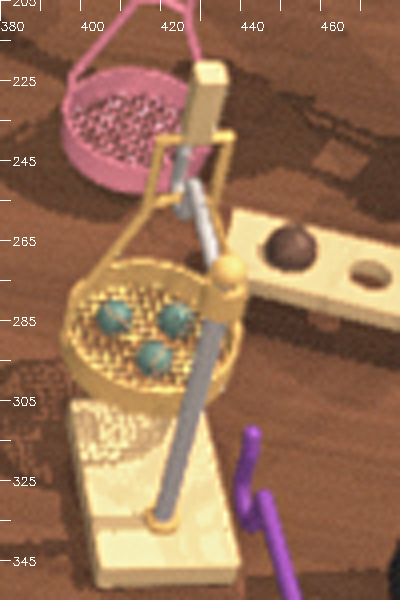

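View pics/t_open.png

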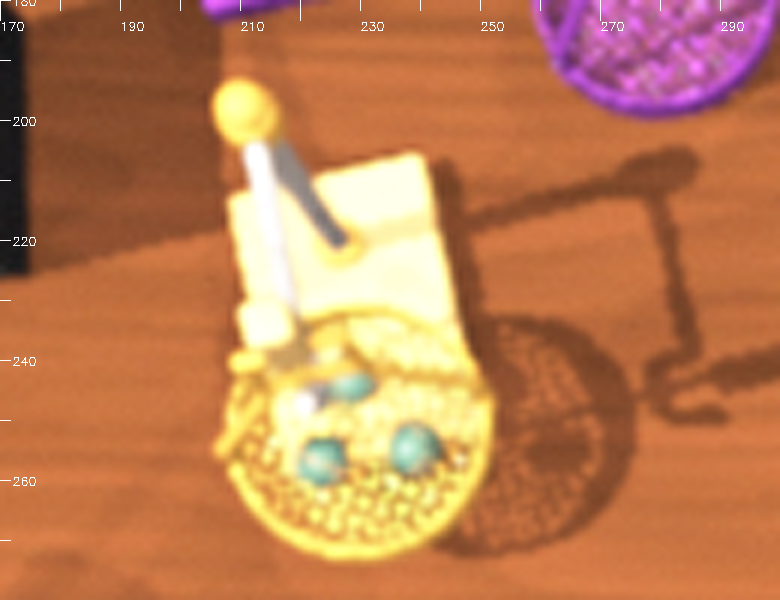

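View pics/s_snap.png

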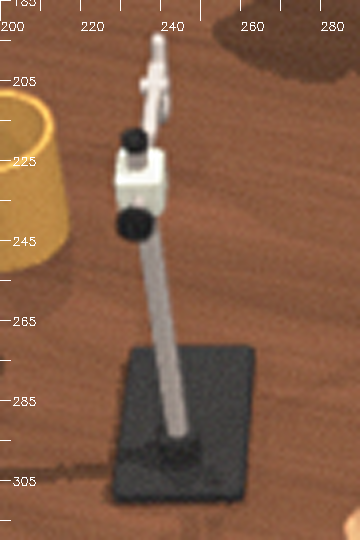

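View pics/t_snap.png

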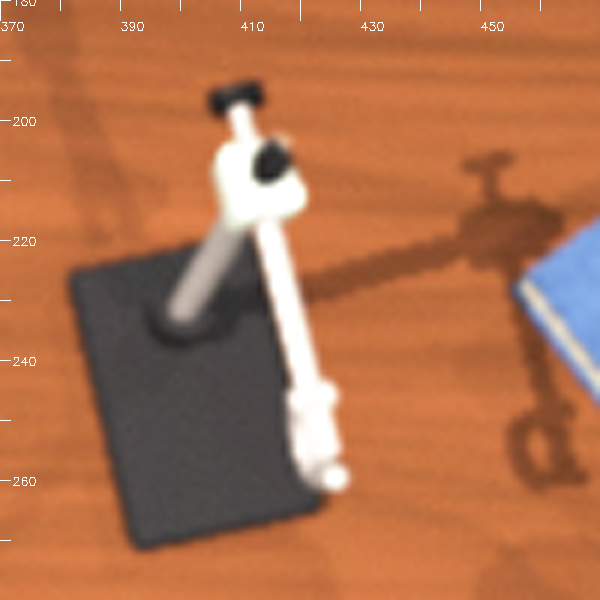

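Run:
```python
from h import *
np.set_printoptions(precision=4,suppress=True)
ds=np.load("scene0.npy");dt=np.load("top0.npy")
print("grip top tri",tri((432.5,222),(213,232)))
for n,d,pts in (("scene",ds,[(432,222),(430,235),(437,272),(419,336),(397,310),(430,345)]),("top",dt,[(213,233),(215,236),(209.5,199),(226,221),(211,215),(236,208)])):
    for u,v in pts: print(n,u,v,depr(n,u,v,np.median(d[int(v)-1:int(v)+2,int(u)-1:int(u)+2])))
print("open post top ball",tri((437,271),(209,199)))
print("open post base",tri((419.5,334),(226.5,220)), atz("top",226.5,220,.024))
print("nose tip open",tri((424.5,257),(218.5,247)))
print("nose? ",tri((424.5,247),(218.5,247)))
for c in [(206.5,212.5),(238,205.5)]: print("foot",atz("top",*c,.022))
print("scene foot back",atz("scene",402,342,.022),atz("scene",441,340,.022))
print("snap foot");
for c in [(381.5,225.5),(414,218),(424,262),(391,270)]: print(atz("top",*c,.014))
for c in [(232,273),(263,272),(260,305),(228.5,304)]: print(atz("scene",*c,.014))
print("snap post base",tri((244.5,296),(399.5,233)), "nose tip",tri((239.5,194),(425.5,259.5)))
print("hook hinge",tri((239.5,206),(420,244)))
```

```text
grip top tri (array([0.5268, 0.2089, 0.2935]), np.float64(0.0017091897237336085))
scene 432 222 [0.5242 0.2073 0.2909]
scene 430 235 [0.532  0.2086 0.2617]
scene 437 272 [0.6159 0.2297 0.2445]
scene 419 336 [0.6185 0.2275 0.0295]
scene 397 310 [0.546  0.1719 0.0172]
scene 430 345 [0.6325 0.2541 0.0226]
top 213 233 [0.526  0.2108 0.2875]
top 215 236 [0.5199 0.2065 0.2879]
top 209.5 199 [0.6077 0.2303 0.2426]
top 226 221 [0.6087 0.229  0.0331]
top 211 215 [0.6254 0.2681 0.0232]
top 236 208 [0.6446 0.208  0.0211]
open post top ball (array([0.6085, 0.2311, 0.2396]), np.float64(0.0016074331862781612))
open post base (array([0.6122, 0.2285, 0.0288]), np.float64(0.0003737847704514671)) [0.6133 0.2295 0.024 ]
nose tip open (array([0.5172, 0.2133, 0.1818]), np.float64(0.008164389419813806))
nose?  (array([0.5126, 0.2088, 0.2074]), np.float64(0.007945383380877313))
foot [0.6318 0.2797 0.022 ]
foot [0.6508 0.2032 0.022 ]
scene foot back [0.6377 0.1919 0.022 ] [0.6131 0.2778 0.022 ]
snap foot
[ 0.6081 -0.1509  0.014 ]
[ 0.6284 -0.2311  0.014 ]
[ 0.5188 -0.2544  0.014 ]
[ 0.4978 -0.1739  0.014 ]
[ 0.5172 -0.2528  0.014 ]
[ 0.4965 -0.1765  0.014 ]
[ 0.6006 -0.1532  0.014 ]
[ 0.6142 -0.2283  0.014 ]
snap post base (array([ 0.5884, -0.1947,  0.0224]), np.float64(0.0013660465459013112)) nose tip (array([ 0.4849, -0.2182,  0.2548]), np.float64(0.00018772251770700902))
hook hinge (array([ 0.5179, -0.2081,  0.2489]), np.float64(0.0002688264617004635))
```

Run:
```python
from h import *
np.set_printoptions(precision=4,suppress=True)
def cloud(n,d):
    v,u=np.mgrid[:480,:640]; c=C[n]
    P=np.stack([(u-c['cx'])/c['fx']*d,(v-c['cy'])/c['fy']*d,d],-1)@rot(c).T+c['xyz']; P[d==0]=np.nan; return P
for n in("scene","top"):
    P=cloud(n,np.load(n+"0.npy")); np.save(n+"_P.npy",P)
    im=cv2.imread(f"pics/{n}0.png")
    for name,(x0,x1,y0,y1) in dict(snap=(.46,.66,-.28,-.12),open=(.46,.68,.12,.3)).items():
        Q=P.reshape(-1,3); m=(Q[:,0]>x0)&(Q[:,0]<x1)&(Q[:,1]>y0)&(Q[:,1]<y1)
        print(n,name,"all",m.sum())
        for a,b in((.008,.03),(.06,.16),(.16,.19),(.19,.21),(.21,.24),(.24,.30)):
            k=m&(Q[:,2]>a)&(Q[:,2]<b); 
            if k.sum(): print("  z",a,b,k.sum(),"mean",Q[k].mean(0),"min",Q[k].min(0),"max",Q[k].max(0))
    m=(P[...,0]>.46)&(P[...,0]<.66)&(P[...,1]>-.28)&(P[...,1]<-.12)&(P[...,2]>.2)
    for v,u in zip(*np.where(m)): 
        if n=="top" : print(u,v,P[v,u],im[v,u][::-1])
```

```text
scene snap all 4478
  z 0.008 0.03 1055 mean [ 0.5676 -0.1986  0.0154] min [ 0.4928 -0.2529  0.0081] max [ 0.6397 -0.1505  0.0296]
  z 0.06 0.16 150 mean [ 0.5932 -0.1939  0.1114] min [ 0.5861 -0.2004  0.0605] max [ 0.5988 -0.1888  0.1599]
  z 0.16 0.19 54 mean [ 0.593  -0.1938  0.1751] min [ 0.5862 -0.2007  0.161 ] max [ 0.5968 -0.1894  0.1896]
  z 0.19 0.21 30 mean [ 0.5927 -0.193   0.1992] min [ 0.5865 -0.199   0.19  ] max [ 0.5974 -0.1892  0.21  ]
  z 0.21 0.24 63 mean [ 0.5733 -0.1964  0.2321] min [ 0.4881 -0.2161  0.2122] max [ 0.6265 -0.1805  0.2399]
  z 0.24 0.3 356 mean [ 0.5767 -0.1977  0.2529] min [ 0.4817 -0.2219  0.2401] max [ 0.6267 -0.1781  0.2785]
scene open all 6809
  z 0.008 0.03 1359 mean [0.5969 0.2193 0.0222] min [0.5276 0.1202 0.0082] max [0.6798 0.2743 0.0298]
  z 0.06 0.16 1180 mean [0.5394 0.2066 0.0882] min [0.4736 0.1576 0.0601] max [0.6193 0.2574 0.16  ]
  z 0.16 0.19 109 mean [0.5725 0.2168 0.1751] min [0.5167 0.1773 0.1602] max [0.6198 0.2353 0.1899]
  z 0.19 0.21 135 mean [0.5465 0.2117 0.199 ] min [0.5112 0.1875 0.1904] max [0.6192 0.236  0.21  ]
  z 0
[... 23040 characters left out ...]
.2197  0.2516] [253 250 244]
427 258 [ 0.4886 -0.2218  0.251 ] [235 207 186]
421 259 [ 0.4911 -0.214   0.2231] [182 169 160]
422 259 [ 0.4886 -0.2137  0.2377] [192 177 168]
423 259 [ 0.4871 -0.2142  0.2472] [216 200 189]
424 259 [ 0.4871 -0.2163  0.2473] [253 249 243]
425 259 [ 0.4865 -0.2177  0.2511] [255 255 255]
426 259 [ 0.486  -0.2192  0.2544] [255 255 255]
427 259 [ 0.4863 -0.2216  0.2525] [245 233 215]
421 260 [ 0.4894 -0.2143  0.2206] [143 131 125]
422 260 [ 0.4878 -0.2149  0.2302] [171 157 148]
423 260 [ 0.4873 -0.2164  0.2335] [194 176 164]
424 260 [ 0.4847 -0.216   0.2491] [245 237 227]
425 260 [ 0.4838 -0.2171  0.2546] [255 255 254]
426 260 [ 0.4844 -0.2197  0.2514] [255 255 250]
```

```bash
cat >> h.py <<'E'
def T(o,yaw): 
    c,s=np.cos(yaw),np.sin(yaw); M=np.array([[c,-s,0],[s,c,0],[0,0,1]]); return lambda p: M@np.asarray(p,float)+np.array([o[0],o[1],o[2] if len(o)>2 else 0])
def lines_stand(o,yaw,hb,foot,ptop):
    f=T(o,yaw); L=[]
    L.append([f((x,y,foot)) for x,y in((0,-.04),(.12,-.04),(.12,.04),(0,.04),(0,-.04))])
    L.append([f((.09,0,foot)),f((.09,0,ptop))])
    L.append([f((.09,0,hb+.023)),f((.013,0,hb+.023))]+[f((.013*np.cos(a),0,hb+.006-.013*np.sin(a))) for a in np.linspace(0,np.pi,9)]+[f((-.013,0,hb+.035))])
    return L
def lines_sieve(o,yaw):
    f=T(o,yaw); L=[[f((.05*np.cos(a),.05*np.sin(a),.024)) for a in np.linspace(0,2*np.pi,33)]]
    L.append([f((0,-.049,.024)),f((0,-.018,.12)),f((0,-.018,.174)),f((0,.018,.174)),f((0,.018,.12)),f((0,.049,.024))])
    L.append([f((0,-.018,.13)),f((0,.018,.13))])
    for z in(.175,.223): L.append([f((x,y,z)) for x,y in((-.008,-.008),(.008,-.008),(.008,.008),(-.008,.008),(-.008,-.008))])
    return L
def overlay(src,out,n,L,x0,y0,w,h,s):
    im=cv2.imread(src)[y0:y0+h,x0:x0+w]; im=cv2.resize(im,None,fx=s,fy=s,interpolation=cv2.INTER_CUBIC)
    for l in L:
        q=np.array([(proj(n,p)+.5-[x0,y0])*s for p in l]).round().astype(np.int32)
        cv2.polylines(im,[q],False,(0,0,255),1)
    cv2.imwrite(out,im)
E
python3 - <<'E'
from h import *
L=lines_stand((.5005,-.2145),.212,.2185,.014,.274)
A=lines_stand((.522,.209),.225,.195,.022,.245)+lines_sieve((.522,.209,.065),.225)
overlay("pics/scene0.png","pics/ov_a.png","scene",L,205,185,75,130,4)
overlay("pics/top0.png","pics/ov_b.png","top",L,375,185,65,90,6)
overlay("pics/scene0.png","pics/ov_c.png","scene",A,385,205,75,155,4)
overlay("pics/top0.png","pics/ov_d.png","top",A,195,190,65,90,6)
ims=[cv2.imread(f"pics/ov_{k}.png") for k in "abcd"]
for nm,(i,j) in dict(snapov=(0,1),openov=(2,3)).items():
    H=max(ims[i].shape[0],ims[j].shape[0]); o=np.zeros((H,ims[i].shape[1]+ims[j].shape[1],3),np.uint8)
    o[:ims[i].shape[0],:ims[i].shape[1]]=ims[i]; o[:ims[j].shape[0],ims[i].shape[1]:]=ims[j]; cv2.imwrite(f"pics/{nm}.png",o[:600])
E
```

```text
(no output)
```

View pics/snapov.png

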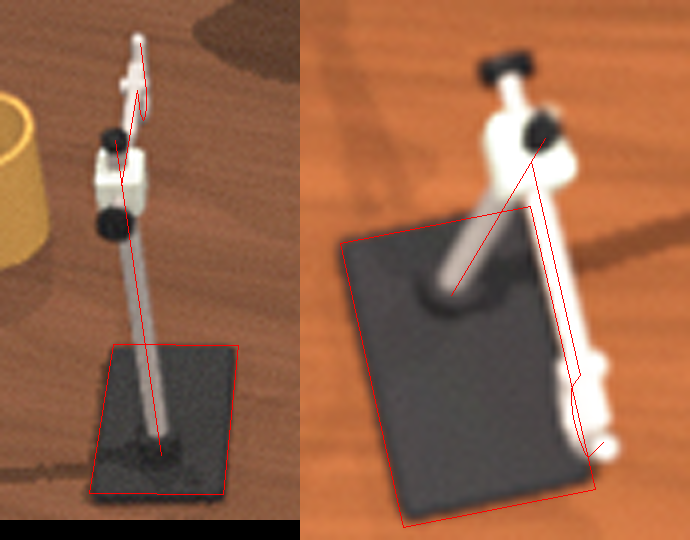

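View pics/openov.png

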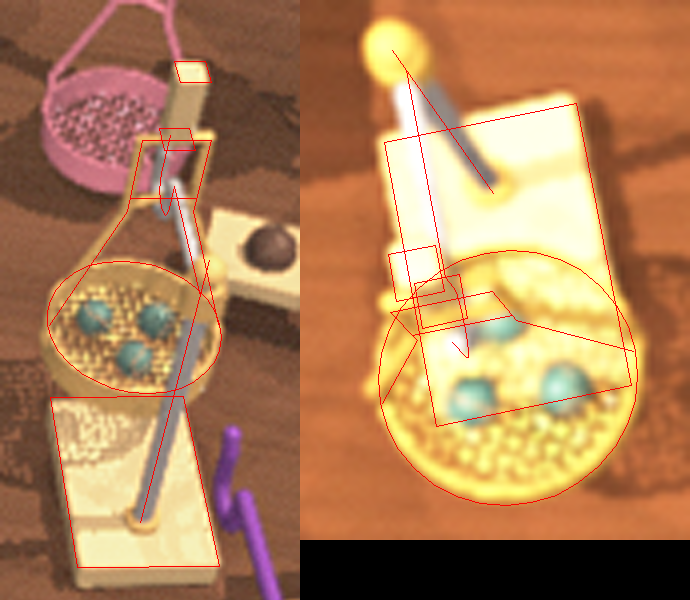

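Run:
```python
from h import *
L=lines_stand((.5000,-.2172),.24,.2195,.014,.274)
A=lines_stand((.5235,.209),.225,.195,.022,.245)+lines_sieve((.5225,.2095,.065),.225)
overlay("pics/scene0.png","pics/ov_a.png","scene",L,205,185,75,130,4)
overlay("pics/top0.png","pics/ov_b.png","top",L,375,185,65,90,6)
overlay("pics/scene0.png","pics/ov_c.png","scene",A,385,205,75,155,4)
overlay("pics/top0.png","pics/ov_d.png","top",A,195,190,65,90,6)
ims=[cv2.imread(f"pics/ov_{k}.png") for k in "abcd"]
for nm,(i,j) in dict(snapov2=(0,1),openov2=(2,3)).items():
    H=max(ims[i].shape[0],ims[j].shape[0]); o=np.zeros((H,ims[i].shape[1]+ims[j].shape[1],3),np.uint8)
    o[:ims[i].shape[0],:ims[i].shape[1]]=ims[i]; o[:ims[j].shape[0],ims[i].shape[1]:]=ims[j]; cv2.imwrite(f"pics/{nm}.png",o[:600])
print("pink grip", tri((427,178),(222,357)), "mug",atz("top",480,300,.09),"bottle",atz("top",335,148,.19))
```

```text
pink grip (array([0.28298712, 0.19369654, 0.21901527]), np.float64(0.001863397043443436)) mug [ 0.42065374 -0.36878624  0.09      ] bottle [ 0.74301526 -0.03144519  0.19      ]
```

View pics/snapov2.png

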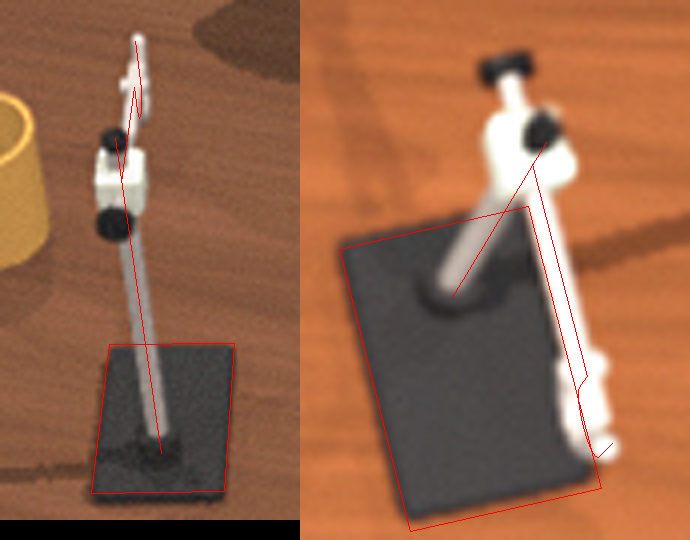

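View pics/openov2.png

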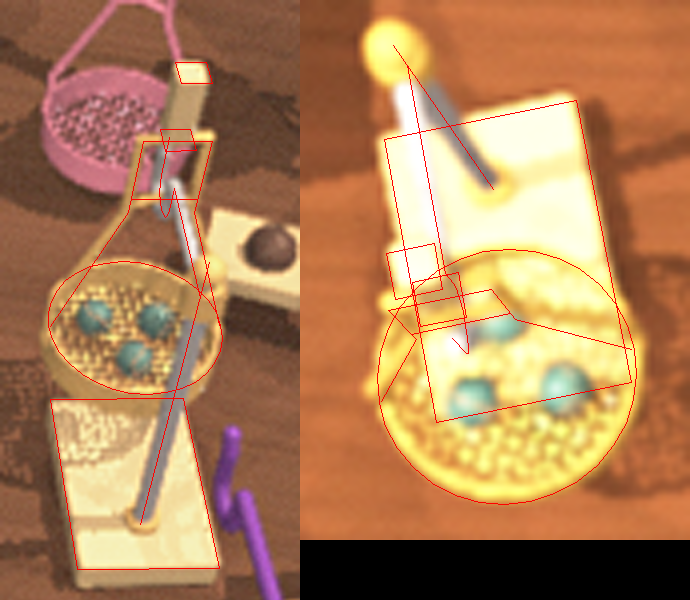

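```bash
cat >> h.py <<'E'
def delta(xyz,yaw):
    from cell import status
    s=status.observe(); Rt=R.from_euler('xyz',s['tool_rot']); d=Rt.inv().apply(np.array(xyz)-s['tool_pos'])
    rv=(Rt.inv()*R.from_euler('xyz',[-np.pi/2,0,yaw])).as_rotvec(); print("t",s['time'],"pos",s['tool_pos'].round(4),"rot",s['tool_rot'].round(4),"F",s['contact_force'].round(2),"open",round(s['opening'],4)); print("d",d.round(4),"r",rv.round(4))
E
python3 -c "
from h import *
delta((.5225,.2095,.40),.225)"
python3 -m creep '[{"dy":-0.04},{"dy":-0.09},{"dy":-0.13},{"dy":-0.157,"dx":-0.01,"dz":-0.03,"ry":0.1},{"dy":-0.157,"dx":-0.025,"dz":-0.075,"ry":0.25},{"dy":-0.157,"dx":-0.04,"dz":-0.12,"ry":0.4},{"dy":-0.157,"dx":-0.055,"dz":-0.17,"ry":0.55},{"dy":-0.157,"dx":-0.07,"dz":-0.22,"ry":0.7},{"dy":-0.157,"dx":-0.09,"dz":-0.27,"ry":0.85},{"dy":-0.157,"dx":-0.105,"dz":-0.32,"ry":0.953},{"dy":-0.157,"dx":-0.12,"dz":-0.36,"ry":0.953},{"dy":-0.157,"dx":-0.128,"dz":-0.39,"ry":0.953},{"dy":-0.157,"dx":-0.131,"dz":-0.4027,"ry":0.953},{"dy":-0.157,"dx":-0.131,"dz":-0.4027,"ry":0.953}]'
python3 -c "
from h import *
delta((.5225,.2095,.266),.225)"
```

```text
t 0.1 pos [0.2008 0.4848 0.2431] rot [-1.5706e+00  1.3000e-03  1.1780e+00] F [-0.1  -0.95 -0.24] open 0.0918
d [-0.1313 -0.1568 -0.4026] r [ 4.00e-04  9.53e-01 -1.30e-03]
t 0.1 pos [0.2008 0.4848 0.2431] rot [-1.5706e+00  1.3000e-03  1.1780e+00] F [-0.1  -0.95 -0.24] open 0.0918
d [-0.1312 -0.0228 -0.4026] r [ 4.00e-04  9.53e-01 -1.30e-03]invalid input at $[0]: expected keys dx, dy, dz, rx, ry, rz, gripper
```

```bash
python3 -m creep '[{"dx":0,"dy":-0.04,"dz":0,"rx":0,"ry":0,"rz":0,"gripper":1},{"dx":0,"dy":-0.09,"dz":0,"rx":0,"ry":0,"rz":0,"gripper":1},{"dx":0,"dy":-0.13,"dz":0,"rx":0,"ry":0,"rz":0,"gripper":1},{"dy":-0.157,"dx":-0.01,"dz":-0.03,"rx":0,"ry":0.1,"rz":0,"gripper":1},{"dy":-0.157,"dx":-0.025,"dz":-0.075,"rx":0,"ry":0.25,"rz":0,"gripper":1},{"dy":-0.157,"dx":-0.04,"dz":-0.12,"rx":0,"ry":0.4,"rz":0,"gripper":1},{"dy":-0.157,"dx":-0.055,"dz":-0.17,"rx":0,"ry":0.55,"rz":0,"gripper":1},{"dy":-0.157,"dx":-0.07,"dz":-0.22,"rx":0,"ry":0.7,"rz":0,"gripper":1},{"dy":-0.157,"dx":-0.09,"dz":-0.27,"rx":0,"ry":0.85,"rz":0,"gripper":1},{"dy":-0.157,"dx":-0.105,"dz":-0.32,"rx":0,"ry":0.953,"rz":0,"gripper":1},{"dy":-0.157,"dx":-0.12,"dz":-0.36,"rx":0,"ry":0.953,"rz":0,"gripper":1},{"dy":-0.157,"dx":-0.128,"dz":-0.39,"rx":0,"ry":0.953,"rz":0,"gripper":1},{"dy":-0.157,"dx":-0.131,"dz":-0.4027,"rx":0,"ry":0.953,"rz":0,"gripper":1},{"dy":-0.157,"dx":-0.131,"dz":-0.4027,"rx":0,"ry":0.953,"rz":0,"gripper":1}]'
python3 -c "
from h import *
delta((.5225,.2095,.266),.225)"
```

```text
time: 1.85
tool_pos: [0.5229, 0.2098, 0.4002]
tool_rot: [-1.57, 0.001, 0.224]
contact_force: [-1.0, 0.4, -0.6]
opening: 0.0918
t 1.85 pos [0.5229 0.2098 0.4002] rot [-1.5705e+00  1.1000e-03  2.2430e-01] F [-1.    0.43 -0.58] open 0.0918
d [-0.0003  0.1342 -0.0003] r [-0.0003 -0.0007 -0.0011]
```

```bash
python3 -m creep '[{"dx":0,"dy":0.03,"dz":0,"rx":0,"ry":0,"rz":0,"gripper":1},{"dx":0,"dy":0.06,"dz":0,"rx":0,"ry":0,"rz":0,"gripper":1},{"dx":0,"dy":0.076,"dz":0,"rx":0,"ry":0,"rz":0,"gripper":1},{"dx":0,"dy":0.08,"dz":0,"rx":0,"ry":0,"rz":0,"gripper":1}]'
python3 - <<'E'
from h import *
from cell import read_camera
p,d=read_camera("scene"); cv2.imwrite("pics/s1.png",p[:,:,::-1]); crop("pics/s1.png","pics/s1c.png",370,130,130,110,6)
p,d=read_camera("top"); cv2.imwrite("pics/t1.png",p[:,:,::-1]); crop("pics/t1.png","pics/t1c.png",150,160,130,100,6)
E
```

```text
time: 2.35
tool_pos: [0.5215, 0.2109, 0.3201]
tool_rot: [-1.57, 0.002, 0.227]
contact_force: [0.5, -0.2, 0.2]
opening: 0.0918
```

View pics/s1c.png

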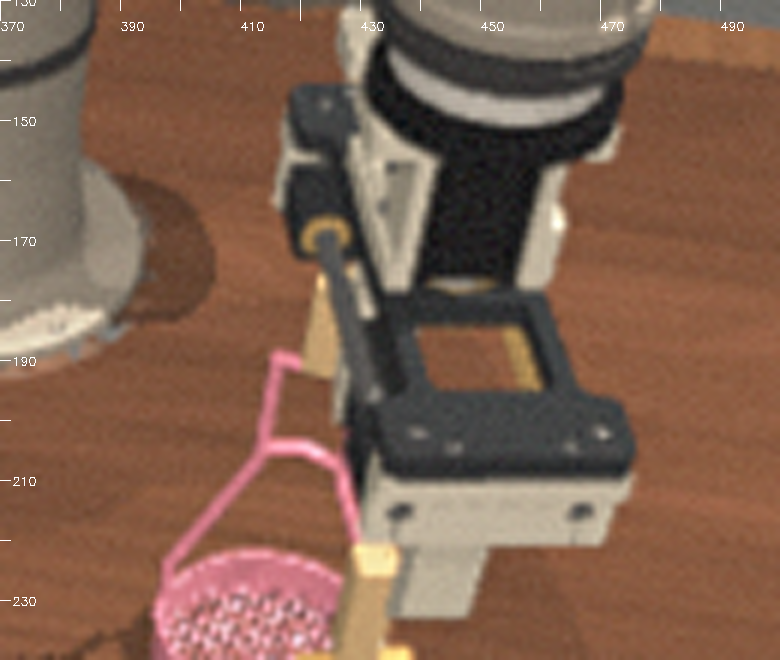

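View pics/t1c.png

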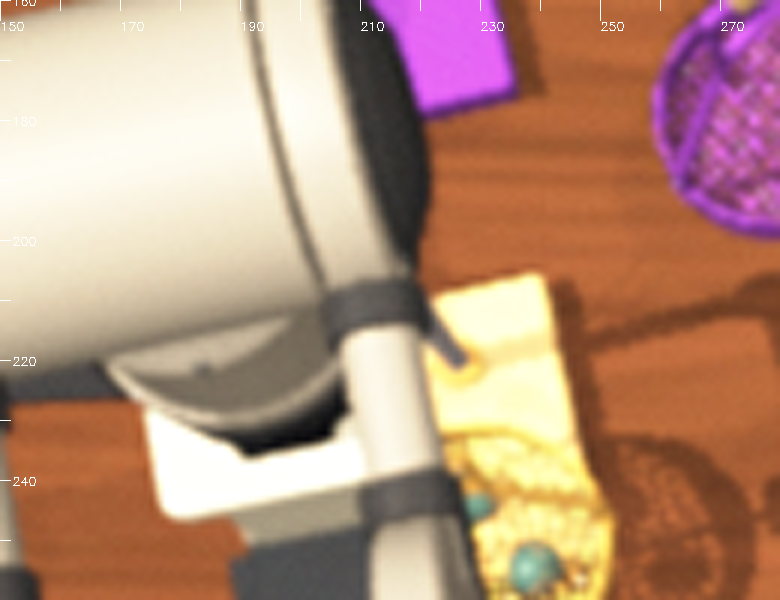

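Run:
```python
from h import *
u=np.array([.9744,.2249,0]); t=np.array([.5215,.2109,0]); w=np.array([-.2249,.9744,0])
for a in(.046,.065): 
  for b in (-.0095,.0095): print(a,b,proj("scene",t+u*a+w*b+[0,0,.303]))
print(proj("scene",(.5225,.2095,.288)))
delta((.5225,.2095,.266),.225)
```

```text
0.046 -0.0095 [434.26499007 232.75444547]
0.046 0.0095 [443.96217504 232.72440104]
0.065 -0.0095 [436.02868372 239.59451736]
0.065 0.0095 [445.8595189  239.56165578]
[432.87219156 222.63464551]
t 2.45 pos [0.5223 0.2107 0.3211] rot [-1.5706e+00 -3.0000e-04  2.2620e-01] F [-0.03  0.95  0.45] open 0.092
d [-0.      0.0551 -0.0012] r [-0.0002  0.0012  0.0003]
```

```bash
python3 -m creep '[{"dx":0,"dy":0.02,"dz":-0.001,"rx":0,"ry":0,"rz":0,"gripper":1},{"dx":0,"dy":0.04,"dz":-0.001,"rx":0,"ry":0,"rz":0,"gripper":1},{"dx":0,"dy":0.05,"dz":-0.001,"rx":0,"ry":0,"rz":0,"gripper":1},{"dx":0,"dy":0.055,"dz":-0.001,"rx":0,"ry":0,"rz":0,"gripper":1},{"dx":0,"dy":0.055,"dz":-0.001,"rx":0,"ry":0,"rz":0,"gripper":1}]'
python3 - <<'E'
from h import *
from cell import read_camera
p,d=read_camera("scene"); cv2.imwrite("pics/s2.png",p[:,:,::-1]); crop("pics/s2.png","pics/s2c.png",370,170,100,140,4)
E
```

```text
time: 3.08
tool_pos: [0.5232, 0.209, 0.2662]
tool_rot: [-1.571, -0.001, 0.225]
contact_force: [0.7, -0.1, 0.6]
opening: 0.0919
```

View pics/s2c.png

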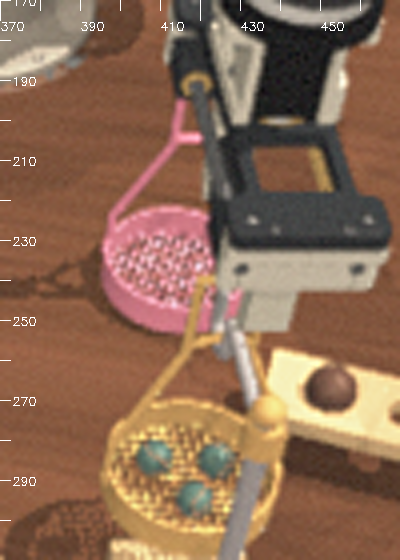

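```bash
python3 -m creep '[{"dx":0,"dy":0,"dz":0,"rx":0,"ry":0,"rz":0,"gripper":0.5},{"dx":0,"dy":0,"dz":0,"rx":0,"ry":0,"rz":0,"gripper":0.3},{"dx":0,"dy":0,"dz":0,"rx":0,"ry":0,"rz":0,"gripper":0.25},{"dx":0,"dy":0,"dz":0,"rx":0,"ry":0,"rz":0,"gripper":0.22},{"dx":0,"dy":0,"dz":0,"rx":0,"ry":0,"rz":0,"gripper":0.2}]' 5
python3 -m creep '[{"dx":0,"dy":0,"dz":0,"rx":0,"ry":0,"rz":0,"gripper":0.18},{"dx":0,"dy":0,"dz":0,"rx":0,"ry":0,"rz":0,"gripper":0.16},{"dx":0,"dy":0,"dz":0,"rx":0,"ry":0,"rz":0,"gripper":0.1},{"dx":0,"dy":0,"dz":0,"rx":0,"ry":0,"rz":0,"gripper":0.0},{"dx":0,"dy":0,"dz":0,"rx":0,"ry":0,"rz":0,"gripper":0.0},{"dx":0,"dy":0,"dz":0,"rx":0,"ry":0,"rz":0,"gripper":0.0}]' 5
python3 - <<'E'
from h import *
from cell import read_camera
p,d=read_camera("scene"); cv2.imwrite("pics/s3.png",p[:,:,::-1]); crop("pics/s3.png","pics/s3c.png",370,170,100,140,4)
p,d=read_camera("top"); cv2.imwrite("pics/t3.png",p[:,:,::-1])
E
```

```text
time: 3.75
tool_pos: [0.5231, 0.2089, 0.2657]
tool_rot: [-1.571, -0.0, 0.225]
contact_force: [0.1, 0.3, -0.2]
opening: 0.0464
time: 4.5
tool_pos: [0.5233, 0.2089, 0.2659]
tool_rot: [-1.571, -0.001, 0.225]
contact_force: [2.2, 0.2, -0.8]
opening: 0.0162
```

View pics/s3c.png

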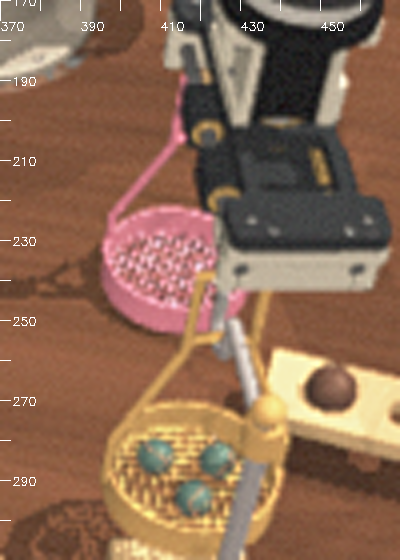

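```bash
python3 -m creep '[{"dx":0,"dy":0,"dz":0,"rx":0,"ry":0,"rz":0,"gripper":0},{"dx":0,"dy":0,"dz":0,"rx":0,"ry":0,"rz":0,"gripper":0},{"dx":0,"dy":-0.002,"dz":0,"rx":0,"ry":0,"rz":0,"gripper":0},{"dx":0,"dy":-0.005,"dz":0,"rx":0,"ry":0,"rz":0,"gripper":0},{"dx":0,"dy":-0.009,"dz":0,"rx":0,"ry":0,"rz":0,"gripper":0},{"dx":0,"dy":-0.012,"dz":0,"rx":0,"ry":0,"rz":0,"gripper":0},{"dx":0,"dy":-0.014,"dz":0,"rx":0,"ry":0,"rz":0,"gripper":0},{"dx":0,"dy":-0.015,"dz":0,"rx":0,"ry":0,"rz":0,"gripper":0}]' 12
python3 - <<'E'
from h import *
from cell import read_camera
p,d=read_camera("scene"); cv2.imwrite("pics/s4.png",p[:,:,::-1]); crop("pics/s4.png","pics/s4c.png",370,170,100,140,4)
delta((.5225,.2095,.336),.225)
E
```

```text
time: 5.6
tool_pos: [0.5231, 0.2089, 0.2809]
tool_rot: [-1.571, -0.0, 0.225]
contact_force: [0.7, 0.3, -2.0]
opening: 0.0162
t 5.65 pos [0.5231 0.2089 0.2809] rot [-1.5707e+00 -2.0000e-04  2.2500e-01] F [ 0.31 -0.14 -2.75] open 0.016
d [-0.0004 -0.0551  0.0007] r [-0.0001 -0.      0.0002]
```

View pics/s4c.png

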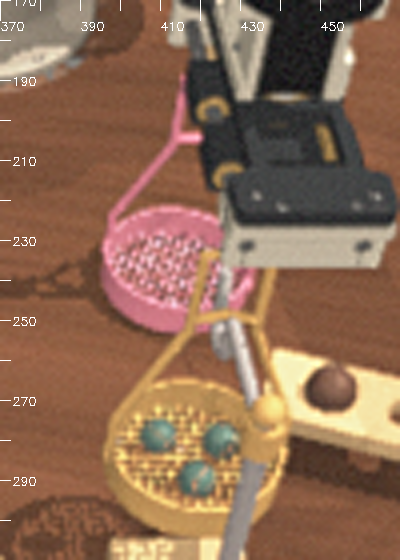

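```bash
python3 -m creep '[{"dx":0,"dy":0,"dz":0,"rx":0,"ry":0,"rz":0,"gripper":0},{"dx":0,"dy":-0.004,"dz":0,"rx":0,"ry":0,"rz":0,"gripper":0},{"dx":0,"dy":-0.01,"dz":0,"rx":0,"ry":0,"rz":0,"gripper":0},{"dx":0,"dy":-0.018,"dz":0,"rx":0,"ry":0,"rz":0,"gripper":0},{"dx":0,"dy":-0.026,"dz":0,"rx":0,"ry":0,"rz":0,"gripper":0},{"dx":0,"dy":-0.034,"dz":0,"rx":0,"ry":0,"rz":0,"gripper":0},{"dx":0,"dy":-0.042,"dz":0,"rx":0,"ry":0,"rz":0,"gripper":0},{"dx":0,"dy":-0.049,"dz":0,"rx":0,"ry":0,"rz":0,"gripper":0},{"dx":0,"dy":-0.053,"dz":0,"rx":0,"ry":0,"rz":0,"gripper":0},{"dx":0,"dy":-0.055,"dz":0,"rx":0,"ry":0,"rz":0,"gripper":0},{"dx":0,"dy":-0.055,"dz":0,"rx":0,"ry":0,"rz":0,"gripper":0}]' 30
python3 - <<'E'
from h import *
from cell import read_camera
p,d=read_camera("scene"); cv2.imwrite("pics/s5.png",p[:,:,::-1]); crop("pics/s5.png","pics/s5c.png",370,150,100,140,4)
delta((.5225,.2095,.336),.225)
E
```

```text
time: 7.02
tool_pos: [0.523, 0.2089, 0.3357]
tool_rot: [-1.571, 0.0, 0.225]
contact_force: [-0.1, 0.7, -2.7]
opening: 0.0159
t 7.075 pos [0.523  0.2089 0.3355] rot [-1.5707e+00  4.0000e-04  2.2500e-01] F [-0.06  0.24 -1.86] open 0.0156
d [-0.0003 -0.0005  0.0007] r [-0.0001 -0.     -0.0004]
```

View pics/s5c.png

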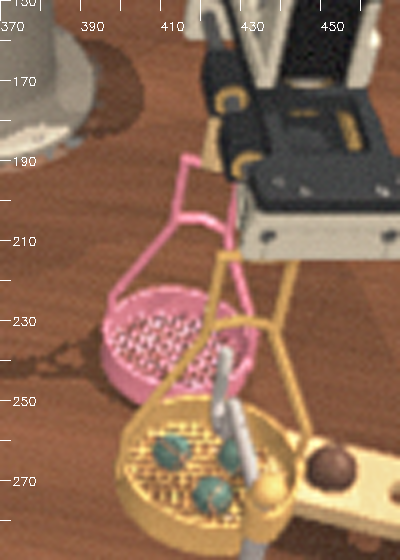

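```bash
python3 -m creep '[{"dx":-0.002,"dy":0,"dz":0,"rx":0,"ry":0,"rz":0,"gripper":0},{"dx":-0.006,"dy":0,"dz":0,"rx":0,"ry":0,"rz":0,"gripper":0},{"dx":-0.012,"dy":0,"dz":0,"rx":0,"ry":0,"rz":0,"gripper":0},{"dx":-0.02,"dy":0,"dz":0,"rx":0,"ry":0,"rz":0,"gripper":0},{"dx":-0.03,"dy":0,"dz":0,"rx":0,"ry":0,"rz":0,"gripper":0},{"dx":-0.041,"dy":0,"dz":0,"rx":0,"ry":0,"rz":0,"gripper":0},{"dx":-0.052,"dy":0,"dz":0,"rx":0,"ry":0,"rz":0,"gripper":0},{"dx":-0.063,"dy":0,"dz":0,"rx":0,"ry":0,"rz":0,"gripper":0},{"dx":-0.072,"dy":0,"dz":0,"rx":0,"ry":0,"rz":0,"gripper":0},{"dx":-0.08,"dy":0,"dz":0,"rx":0,"ry":0,"rz":0,"gripper":0},{"dx":-0.085,"dy":0,"dz":0,"rx":0,"ry":0,"rz":0,"gripper":0},{"dx":-0.089,"dy":0,"dz":0,"rx":0,"ry":0,"rz":0,"gripper":0},{"dx":-0.09,"dy":0,"dz":0,"rx":0,"ry":0,"rz":0,"gripper":0},{"dx":-0.09,"dy":0,"dz":0,"rx":0,"ry":0,"rz":0,"gripper":0}]'
python3 - <<'E'
from h import *
from cell import read_camera
p,d=read_camera("scene"); cv2.imwrite("pics/s6.png",p[:,:,::-1])
delta((.414,-.238,.336),.225)
E
```

```text
time: 8.82
tool_pos: [0.4354, 0.1888, 0.3357]
tool_rot: [-1.571, -0.0, 0.225]
contact_force: [0.1, -0.7, -2.8]
opening: 0.0159
t 8.875 pos [0.4355 0.1888 0.3357] rot [-1.5707e+00 -1.0000e-04  2.2500e-01] F [ 0.23  0.11 -2.39] open 0.0155
d [-1.161e-01 -4.000e-04 -4.113e-01] r [-0.0001 -0.      0.0001]
```

View pics/s6.png

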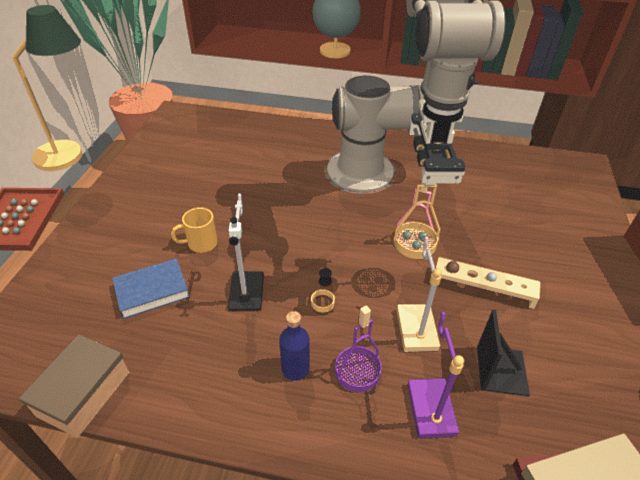

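```bash
python3 -m creep '[{"dx":-0.001,"dy":0,"dz":-0.003,"rx":0,"ry":0,"rz":0,"gripper":0},{"dx":-0.003,"dy":0,"dz":-0.010,"rx":0,"ry":0,"rz":0,"gripper":0},{"dx":-0.006,"dy":0,"dz":-0.021,"rx":0,"ry":0,"rz":0,"gripper":0},{"dx":-0.010,"dy":0,"dz":-0.036,"rx":0,"ry":0,"rz":0,"gripper":0},{"dx":-0.0155,"dy":0,"dz":-0.055,"rx":0,"ry":0,"rz":0,"gripper":0},{"dx":-0.022,"dy":0,"dz":-0.077,"rx":0,"ry":0,"rz":0,"gripper":0},{"dx":-0.0285,"dy":0,"dz":-0.101,"rx":0,"ry":0,"rz":0,"gripper":0},{"dx":-0.036,"dy":0,"dz":-0.127,"rx":0,"ry":0,"rz":0,"gripper":0},{"dx":-0.0435,"dy":0,"dz":-0.154,"rx":0,"ry":0,"rz":0,"gripper":0},{"dx":-0.051,"dy":0,"dz":-0.181,"rx":0,"ry":0,"rz":0,"gripper":0},{"dx":-0.0585,"dy":0,"dz":-0.208,"rx":0,"ry":0,"rz":0,"gripper":0},{"dx":-0.066,"dy":0,"dz":-0.235,"rx":0,"ry":0,"rz":0,"gripper":0},{"dx":-0.074,"dy":0,"dz":-0.262,"rx":0,"ry":0,"rz":0,"gripper":0},{"dx":-0.081,"dy":0,"dz":-0.288,"rx":0,"ry":0,"rz":0,"gripper":0},{"dx":-0.088,"dy":0,"dz":-0.313,"rx":0,"ry":0,"rz":0,"gripper":0},{"dx":-0.095,"dy":0,"dz":-0.336,"rx":0,"ry":0,"rz":0,"gripper":0},{"dx":-0.101,"dy":0,"dz":-0.357,"rx":0,"ry":0,"rz":0,"gripper":0},{"dx":-0.106,"dy":0,"dz":-0.375,"rx":0,"ry":0,"rz":0,"gripper":0},{"dx":-0.11,"dy":0,"dz":-0.390,"rx":0,"ry":0,"rz":0,"gripper":0},{"dx":-0.113,"dy":0,"dz":-0.401,"rx":0,"ry":0,"rz":0,"gripper":0}]'
python3 -m creep '[{"dx":-0.002,"dy":0,"dz":-0.007,"rx":0,"ry":0,"rz":0,"gripper":0},{"dx":-0.003,"dy":0,"dz":-0.010,"rx":0,"ry":0,"rz":0,"gripper":0},{"dx":-0.003,"dy":0,"dz":-0.010,"rx":0,"ry":0,"rz":0,"gripper":0},{"dx":-0.003,"dy":0,"dz":-0.010,"rx":0,"ry":0,"rz":0,"gripper":0}]'
python3 - <<'E'
from h import *
from cell import read_camera
for n in("scene","top"):
    p,d=read_camera(n); cv2.imwrite(f"pics/{n}7.png",p[:,:,::-1]);np.save(n+"7.npy",d)
crop("pics/scene7.png","pics/s7c.png",180,130,110,140,4)
crop("pics/top7.png","pics/t7c.png",360,180,120,110,6) if 0 else crop("pics/top7.png","pics/t7c.png",360,190,120,100,6)
delta((.502,-.218,.336),.225)
E
```

```text
time: 11.38
tool_pos: [0.4145, -0.2282, 0.3357]
tool_rot: [-1.571, -0.0, 0.225]
contact_force: [0.1, -0.3, -3.6]
opening: 0.0161
time: 11.88
tool_pos: [0.414, -0.2373, 0.3357]
tool_rot: [-1.571, -0.0, 0.226]
contact_force: [0.3, -0.3, -2.6]
opening: 0.0163
t 11.975 pos [ 0.414  -0.2374  0.3358] rot [-1.5708e+00 -2.0000e-04  2.2550e-01] F [-0.39  0.6  -2.19] open 0.0162
d [ 0.0901 -0.0002 -0.0008] r [-0.      0.0005  0.0002]
```

View pics/s7c.png

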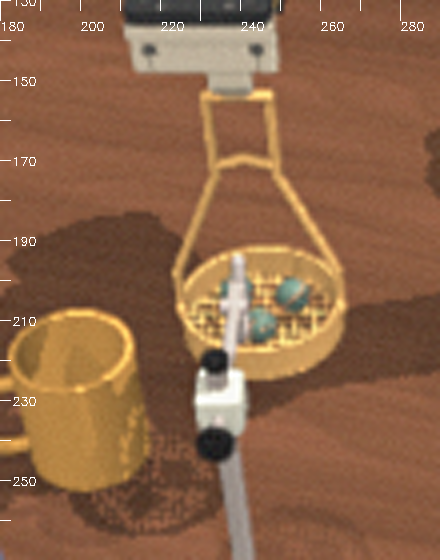

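View pics/t7c.png

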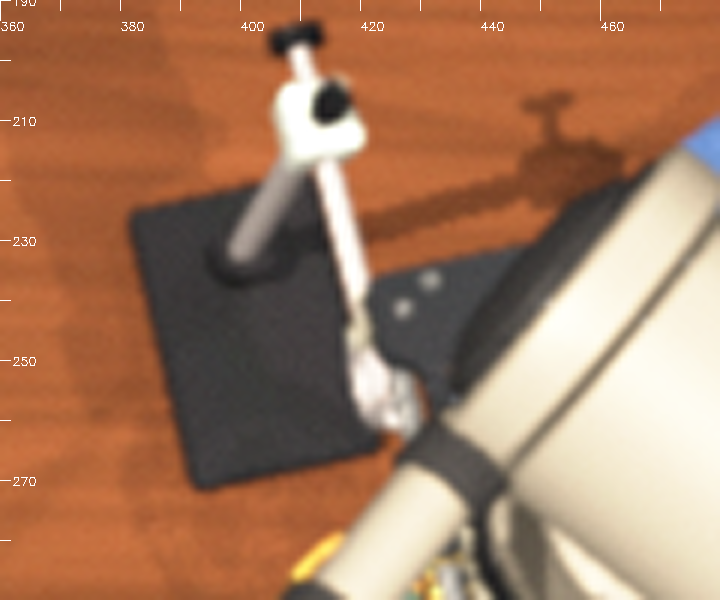

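Run:
```python
from h import *
L=lines_sieve((.414,-.2373,.1349),.225)
L+=lines_stand((.502,-.218),.225,.2195,.014,.274)
L+=lines_sieve((.502,-.218,.0895),.225)[1:3]
overlay("pics/scene7.png","pics/ov7.png","scene",L,180,130,110,190,4) if 0 else overlay("pics/scene7.png","pics/ov7.png","scene",L,190,140,90,100,6)
overlay("pics/top7.png","pics/ov7t.png","top",L,370,190,90,100,6)
```

```text
(no output)
```

View pics/ov7.png

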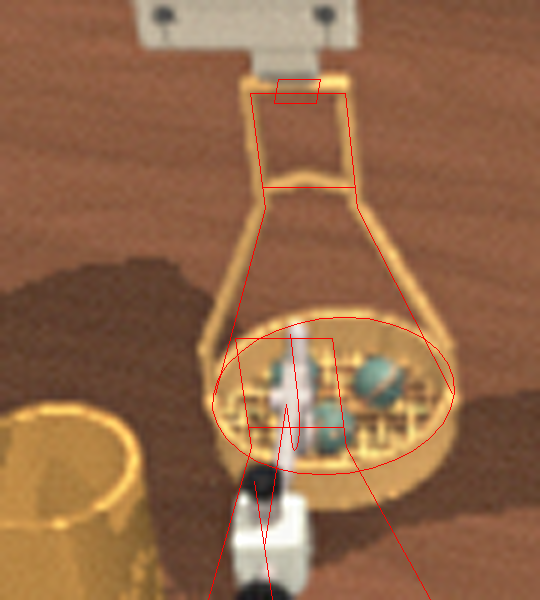

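View pics/ov7t.png

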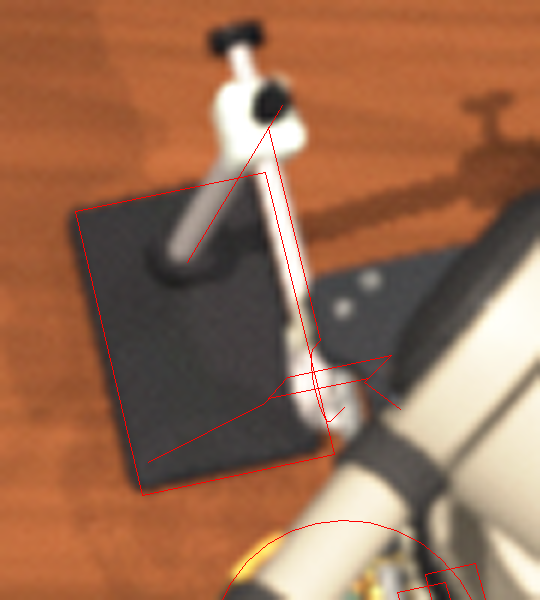

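Run:
```python
from h import *
delta((.499,-.2165,.336),.225)
```

```text
t 11.975 pos [ 0.414  -0.2374  0.3358] rot [-1.5708e+00 -2.0000e-04  2.2550e-01] F [-0.39  0.6  -2.19] open 0.0162
d [ 0.0875 -0.0002  0.0014] r [-0.      0.0005  0.0002]
```

```bash
python3 -m creep '[{"dx":0.002,"dy":0,"dz":0.0014,"rx":0,"ry":0,"rz":0,"gripper":0},{"dx":0.006,"dy":0,"dz":0.0014,"rx":0,"ry":0,"rz":0,"gripper":0},{"dx":0.012,"dy":0,"dz":0.0014,"rx":0,"ry":0,"rz":0,"gripper":0},{"dx":0.02,"dy":0,"dz":0.0014,"rx":0,"ry":0,"rz":0,"gripper":0},{"dx":0.028,"dy":0,"dz":0.0014,"rx":0,"ry":0,"rz":0,"gripper":0},{"dx":0.036,"dy":0,"dz":0.0014,"rx":0,"ry":0,"rz":0,"gripper":0},{"dx":0.044,"dy":0,"dz":0.0014,"rx":0,"ry":0,"rz":0,"gripper":0},{"dx":0.05,"dy":0,"dz":0.0014,"rx":0,"ry":0,"rz":0,"gripper":0},{"dx":0.053,"dy":0,"dz":0.0014,"rx":0,"ry":0,"rz":0,"gripper":0},{"dx":0.055,"dy":0,"dz":0.0014,"rx":0,"ry":0,"rz":0,"gripper":0},{"dx":0.055,"dy":0,"dz":0.0014,"rx":0,"ry":0,"rz":0,"gripper":0}]'
python3 - <<'E'
from h import *
from cell import read_camera
for n in("scene","top"):
    p,d=read_camera(n); cv2.imwrite(f"pics/{n}8.png",p[:,:,::-1]);np.save(n+"8.npy",d)
crop("pics/scene8.png","pics/s8c.png",190,140,100,100,6)
E
```

```text
time: 13.35
tool_pos: [0.4672, -0.2241, 0.3357]
tool_rot: [-1.571, 0.0, 0.225]
contact_force: [0.6, -0.0, -2.7]
opening: 0.0159
```

View pics/s8c.png

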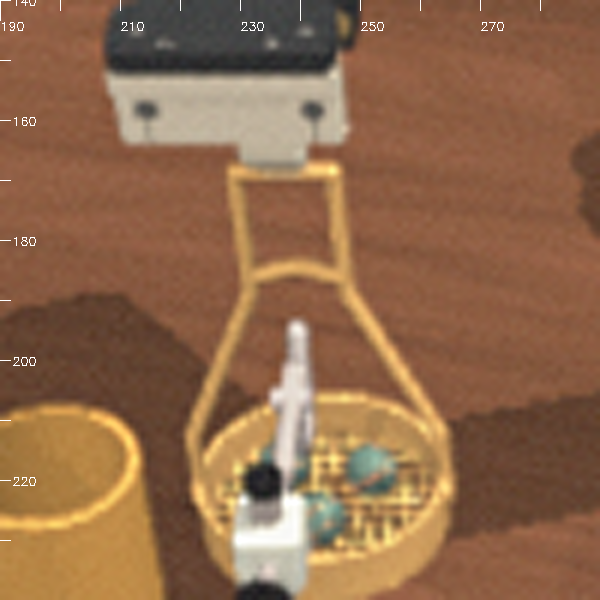

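```bash
python3 -m creep '[{"dx":0.001,"dy":0,"dz":0,"rx":0,"ry":0,"rz":0,"gripper":0},{"dx":0.004,"dy":0,"dz":0,"rx":0,"ry":0,"rz":0,"gripper":0},{"dx":0.009,"dy":0,"dz":0,"rx":0,"ry":0,"rz":0,"gripper":0},{"dx":0.015,"dy":0,"dz":0,"rx":0,"ry":0,"rz":0,"gripper":0},{"dx":0.021,"dy":0,"dz":0,"rx":0,"ry":0,"rz":0,"gripper":0},{"dx":0.027,"dy":0,"dz":0,"rx":0,"ry":0,"rz":0,"gripper":0},{"dx":0.031,"dy":0,"dz":0,"rx":0,"ry":0,"rz":0,"gripper":0},{"dx":0.0325,"dy":0,"dz":0,"rx":0,"ry":0,"rz":0,"gripper":0},{"dx":0.0325,"dy":0,"dz":0,"rx":0,"ry":0,"rz":0,"gripper":0},{"dx":0.0325,"dy":0,"dz":0,"rx":0,"ry":0,"rz":0,"gripper":0}]'
python3 - <<'E'
from h import *
from cell import read_camera
for n in("scene","top"):
    p,d=read_camera(n); cv2.imwrite(f"pics/{n}9.png",p[:,:,::-1]);np.save(n+"9.npy",d)
L=lines_stand((.5005,-.216),.225,.2195,.014,.274)+lines_sieve((.499,-.2165,.135),.225)
crop("pics/scene9.png","pics/s9c.png",190,150,100,100,6)
crop("pics/top9.png","pics/t9c.png",370,190,100,100,6)
P=np.load("top9.npy"); delta((.499,-.2165,.336),.225)
E
```

```text
time: 14.7
tool_pos: [0.4988, -0.2169, 0.3357]
tool_rot: [-1.571, -0.0, 0.225]
contact_force: [-0.1, 0.5, -2.1]
opening: 0.0158
t 14.8 pos [ 0.4988 -0.2169  0.3358] rot [-1.5708e+00 -1.0000e-04  2.2490e-01] F [ 0.94  0.06 -2.5 ] open 0.0159
d [ 0.0003 -0.0002  0.0003] r [ 0.     -0.0001  0.0001]
```

View pics/s9c.png

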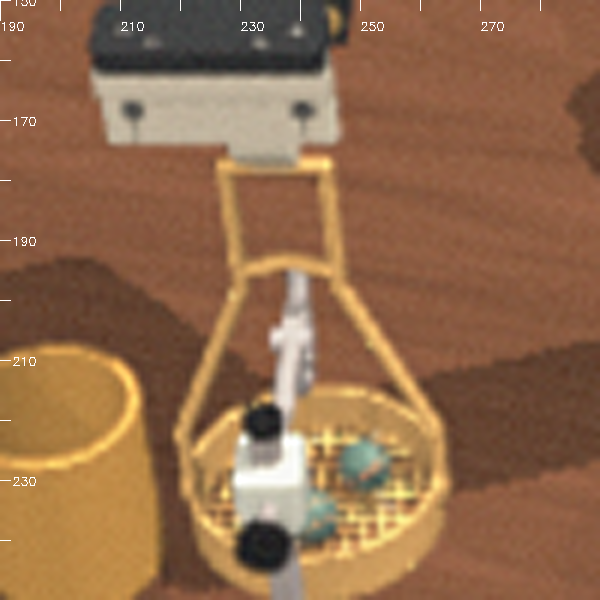

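View pics/t9c.png

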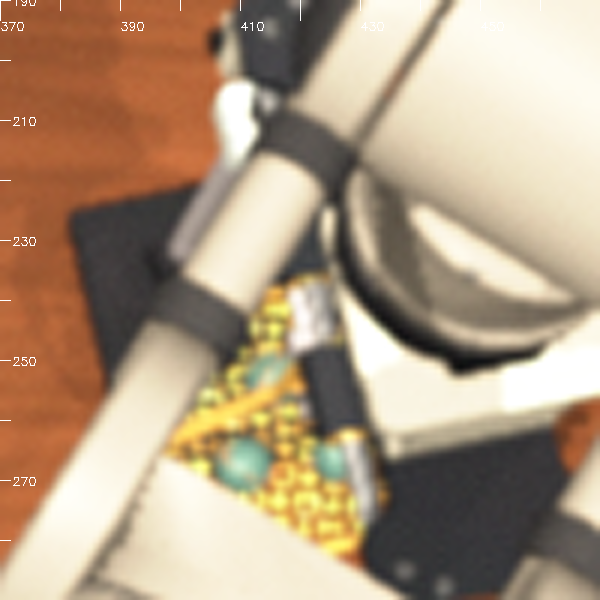

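```bash
python3 -m creep '[{"dx":0,"dy":0.001,"dz":0,"rx":0,"ry":0,"rz":0,"gripper":0},{"dx":0,"dy":0.003,"dz":0,"rx":0,"ry":0,"rz":0,"gripper":0},{"dx":0,"dy":0.005,"dz":0,"rx":0,"ry":0,"rz":0,"gripper":0},{"dx":0,"dy":0.006,"dz":0,"rx":0,"ry":0,"rz":0,"gripper":0}]'
for i in 1 2 ; do :; done
python3 -m creep '[{"dx":0,"dy":0.0005,"dz":0,"rx":0,"ry":0,"rz":0,"gripper":0},{"dx":0,"dy":0.001,"dz":0,"rx":0,"ry":0,"rz":0,"gripper":0}]'
python3 -m creep '[{"dx":0,"dy":0.0005,"dz":0,"rx":0,"ry":0,"rz":0,"gripper":0},{"dx":0,"dy":0.001,"dz":0,"rx":0,"ry":0,"rz":0,"gripper":0}]'
python3 -m creep '[{"dx":0,"dy":0.0005,"dz":0,"rx":0,"ry":0,"rz":0,"gripper":0},{"dx":0,"dy":0.001,"dz":0,"rx":0,"ry":0,"rz":0,"gripper":0}]'
```

```text
time: 15.3
tool_pos: [0.4989, -0.2168, 0.3295]
tool_rot: [-1.57, 0.0, 0.225]
contact_force: [0.2, 0.3, -3.4]
opening: 0.0159
time: 15.55
tool_pos: [0.4989, -0.2168, 0.3287]
tool_rot: [-1.571, -0.0, 0.225]
contact_force: [0.5, -0.1, -2.8]
opening: 0.0161
time: 15.8
tool_pos: [0.4989, -0.2168, 0.3277]
tool_rot: [-1.571, -0.0, 0.225]
contact_force: [-0.8, -0.9, -2.6]
opening: 0.0157
time: 16.05
tool_pos: [0.4989, -0.2168, 0.3267]
tool_rot: [-1.571, -0.0, 0.225]
contact_force: [-0.0, 1.2, -1.7]
opening: 0.0157
```

```bash
python3 -m creep '[{"dx":0,"dy":0.0005,"dz":0,"rx":0,"ry":0,"rz":0,"gripper":0},{"dx":0,"dy":0.001,"dz":0,"rx":0,"ry":0,"rz":0,"gripper":0}]' | grep -E 'pos|force'
python3 -m creep '[{"dx":0,"dy":0.0005,"dz":0,"rx":0,"ry":0,"rz":0,"gripper":0},{"dx":0,"dy":0.001,"dz":0,"rx":0,"ry":0,"rz":0,"gripper":0}]'| grep -E 'pos|force'
python3 -m creep '[{"dx":0,"dy":0.0005,"dz":0,"rx":0,"ry":0,"rz":0,"gripper":0},{"dx":0,"dy":0.001,"dz":0,"rx":0,"ry":0,"rz":0,"gripper":0}]'| grep -E 'pos|force'
```

```text
tool_pos: [0.4989, -0.2168, 0.3257]
contact_force: [-0.0, -0.0, -2.8]
tool_pos: [0.4989, -0.2168, 0.3247]
contact_force: [0.3, 0.3, -1.8]
tool_pos: [0.4989, -0.2168, 0.3237]
contact_force: [0.2, -0.7, -3.1]
```

```bash
python3 -m creep '[{"dx":0,"dy":0.0005,"dz":0,"rx":0,"ry":0,"rz":0,"gripper":0},{"dx":0,"dy":0.001,"dz":0,"rx":0,"ry":0,"rz":0,"gripper":0}]' | grep -E 'pos|force'
python3 -m creep '[{"dx":0,"dy":0.0005,"dz":0,"rx":0,"ry":0,"rz":0,"gripper":0},{"dx":0,"dy":0.001,"dz":0,"rx":0,"ry":0,"rz":0,"gripper":0}]'| grep -E 'pos|force'
python3 -m creep '[{"dx":0,"dy":0.0005,"dz":0,"rx":0,"ry":0,"rz":0,"gripper":0},{"dx":0,"dy":0.001,"dz":0,"rx":0,"ry":0,"rz":0,"gripper":0}]'| grep -E 'pos|force|time'
```

```text
tool_pos: [0.4989, -0.2168, 0.3227]
contact_force: [0.0, -0.7, -2.2]
tool_pos: [0.4989, -0.2168, 0.3217]
contact_force: [-0.8, 0.4, -3.1]
time: 17.55
tool_pos: [0.4989, -0.2168, 0.3207]
contact_force: [-0.5, -0.7, -1.3]
```

Run:
```python
from h import *
from cell import read_camera
p,d=read_camera("scene"); cv2.imwrite(f"pics/scene10.png",p[:,:,::-1]);np.save("scene10.npy",d)
crop("pics/scene10.png","pics/s10c.png",205,170,70,60,10)
```

```text
(no output)
```

View pics/s10c.png

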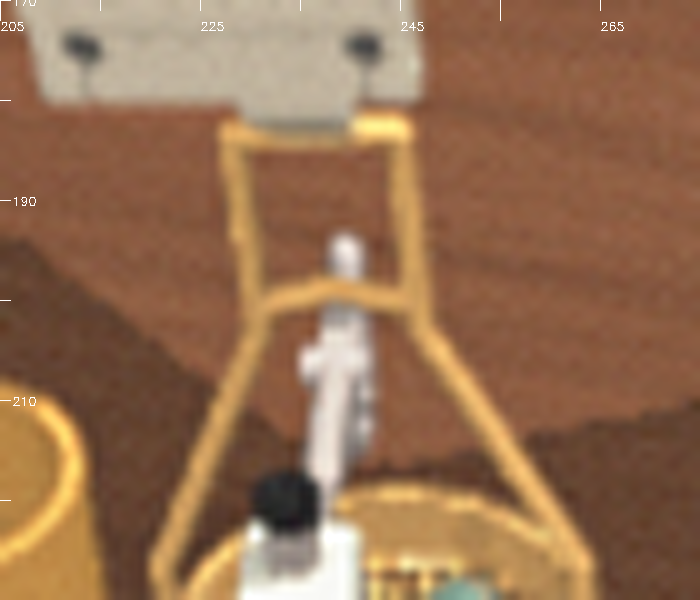

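Run:
```python
from h import *
f=T((.5005,-.216),.225)
for h in(.2185,.2195): print("nose top",h,proj("scene",f((-.013,0,h+.035))), "hinge",proj("scene",f((.010,0,h+.023))))
for x in(-.006,-.004,-.002,0,.002,.004): print(x,proj("scene",f((x,0,.2499))))
```

```text
nose top 0.2185 [238.88306708 195.20801104] hinge [238.42356059 205.9451138 ]
nose top 0.2195 [238.83827808 194.86376847] hinge [238.37817435 205.60527238]
-0.006 [238.74153718 198.44241149]
-0.004 [238.65467786 199.01667583]
-0.002 [238.56760117 199.59237736]
0 [238.48030627 200.16952148]
0.002 [238.39279237 200.74811361]
0.004 [238.30505862 201.32815922]
```

```bash
python3 -m creep '[{"dx":-0.001,"dy":0.0005,"dz":0,"rx":0,"ry":0,"rz":0,"gripper":0},{"dx":-0.001,"dy":0.001,"dz":0,"rx":0,"ry":0,"rz":0,"gripper":0}]' | grep -E 'pos|force'
python3 -m creep '[{"dx":0,"dy":0.0005,"dz":0,"rx":0,"ry":0,"rz":0,"gripper":0},{"dx":0,"dy":0.001,"dz":0,"rx":0,"ry":0,"rz":0,"gripper":0}]'| grep -E 'pos|force'
python3 -m creep '[{"dx":0,"dy":0.0005,"dz":0,"rx":0,"ry":0,"rz":0,"gripper":0},{"dx":0,"dy":0.001,"dz":0,"rx":0,"ry":0,"rz":0,"gripper":0}]'| grep -E 'pos|force|time'
```

```text
tool_pos: [0.4979, -0.2171, 0.3197]
contact_force: [0.2, 0.7, -3.1]
tool_pos: [0.498, -0.2171, 0.3187]
contact_force: [-0.1, -0.7, -2.7]
time: 18.35
tool_pos: [0.498, -0.217, 0.3177]
contact_force: [0.8, 0.4, -3.1]
```

```bash
python3 -m creep '[{"dx":0,"dy":0.0005,"dz":0,"rx":0,"ry":0,"rz":0,"gripper":0},{"dx":0,"dy":0.001,"dz":0,"rx":0,"ry":0,"rz":0,"gripper":0}]' | grep -E 'pos|force'
python3 -m creep '[{"dx":0,"dy":0.0005,"dz":0,"rx":0,"ry":0,"rz":0,"gripper":0},{"dx":0,"dy":0.001,"dz":0,"rx":0,"ry":0,"rz":0,"gripper":0}]'| grep -E 'pos|force|time'
```

```text
tool_pos: [0.498, -0.2171, 0.3168]
contact_force: [-0.2, -0.2, -1.5]
time: 18.85
tool_pos: [0.4979, -0.2171, 0.3158]
contact_force: [-0.4, 0.2, -1.1]
```

```bash
python3 -m creep '[{"dx":0,"dy":0.0005,"dz":0,"rx":0,"ry":0,"rz":0,"gripper":0},{"dx":0,"dy":0.001,"dz":0,"rx":0,"ry":0,"rz":0,"gripper":0}]' | grep -E 'pos|force'
python3 -m creep '[{"dx":0,"dy":0.0005,"dz":0,"rx":0,"ry":0,"rz":0,"gripper":0},{"dx":0,"dy":0.001,"dz":0,"rx":0,"ry":0,"rz":0,"gripper":0}]'| grep -E 'pos|force|time'
```

```text
tool_pos: [0.498, -0.2171, 0.3148]
contact_force: [0.1, -0.2, -0.8]
time: 19.35
tool_pos: [0.498, -0.2171, 0.3138]
contact_force: [-0.5, -0.3, -0.6]
```

```bash
python3 -m creep '[{"dx":0,"dy":0.0005,"dz":0,"rx":0,"ry":0,"rz":0,"gripper":0},{"dx":0,"dy":0.001,"dz":0,"rx":0,"ry":0,"rz":0,"gripper":0}]' | grep -E 'pos|force'
python3 -m creep '[{"dx":0,"dy":0.0005,"dz":0,"rx":0,"ry":0,"rz":0,"gripper":0},{"dx":0,"dy":0.001,"dz":0,"rx":0,"ry":0,"rz":0,"gripper":0}]'| grep -E 'pos|force|time'
```

```text
tool_pos: [0.4981, -0.217, 0.3128]
contact_force: [-0.6, 0.3, 0.7]
time: 19.85
tool_pos: [0.4981, -0.217, 0.3118]
contact_force: [1.3, 0.1, 1.0]
```

```bash
python3 -m creep '[{"dx":0,"dy":0.0005,"dz":0,"rx":0,"ry":0,"rz":0,"gripper":0},{"dx":0,"dy":0.001,"dz":0,"rx":0,"ry":0,"rz":0,"gripper":0}]' | grep -E 'pos|force'
python3 -m creep '[{"dx":0,"dy":0.0005,"dz":0,"rx":0,"ry":0,"rz":0,"gripper":0},{"dx":0,"dy":0.001,"dz":0,"rx":0,"ry":0,"rz":0,"gripper":0}]'| grep -E 'pos|force'
python3 -m creep '[{"dx":0,"dy":0.0005,"dz":0,"rx":0,"ry":0,"rz":0,"gripper":0},{"dx":0,"dy":0.001,"dz":0,"rx":0,"ry":0,"rz":0,"gripper":0}]'| grep -E 'pos|force|time'
```

```text
tool_pos: [0.4982, -0.217, 0.3109]
contact_force: [1.4, 0.6, 1.9]
tool_pos: [0.4981, -0.217, 0.3098]
contact_force: [1.7, -0.1, 1.7]
time: 20.6
tool_pos: [0.4979, -0.2171, 0.3088]
contact_force: [0.9, 0.0, 2.4]
```

```bash
python3 -m creep '[{"dx":0,"dy":0.0005,"dz":0,"rx":0,"ry":0,"rz":0,"gripper":0},{"dx":0,"dy":0.001,"dz":0,"rx":0,"ry":0,"rz":0,"gripper":0}]' | grep -E 'pos|force'
python3 -m creep '[{"dx":0,"dy":0.0005,"dz":0,"rx":0,"ry":0,"rz":0,"gripper":0},{"dx":0,"dy":0.001,"dz":0,"rx":0,"ry":0,"rz":0,"gripper":0}]'| grep -E 'pos|force|time'
```

```text
tool_pos: [0.4978, -0.2171, 0.3077]
contact_force: [0.5, 0.2, 2.8]
time: 21.1
tool_pos: [0.4978, -0.2171, 0.3066]
contact_force: [-0.5, 0.2, 2.9]
```

```bash
python3 -m creep '[{"dx":0,"dy":0.0005,"dz":0,"rx":0,"ry":0,"rz":0,"gripper":0},{"dx":0,"dy":0.001,"dz":0,"rx":0,"ry":0,"rz":0,"gripper":0}]' | grep -E 'pos|force'
python3 -m creep '[{"dx":0,"dy":0.0005,"dz":0,"rx":0,"ry":0,"rz":0,"gripper":0},{"dx":0,"dy":0.001,"dz":0,"rx":0,"ry":0,"rz":0,"gripper":0}]'| grep -E 'pos|force|time'
```

```text
tool_pos: [0.4977, -0.2171, 0.3056]
contact_force: [-1.0, 0.3, 2.5]
time: 21.6
tool_pos: [0.4977, -0.2171, 0.3046]
contact_force: [-2.3, -0.6, 1.7]
```

```bash
python3 -m creep '[{"dx":0,"dy":0.0005,"dz":0,"rx":0,"ry":0,"rz":0,"gripper":0},{"dx":0,"dy":0.001,"dz":0,"rx":0,"ry":0,"rz":0,"gripper":0}]' | grep -E 'pos|force'
python3 -m creep '[{"dx":0,"dy":0.0005,"dz":0,"rx":0,"ry":0,"rz":0,"gripper":0},{"dx":0,"dy":0.001,"dz":0,"rx":0,"ry":0,"rz":0,"gripper":0}]'| grep -E 'pos|force|time'
```

```text
tool_pos: [0.4977, -0.2171, 0.3035]
contact_force: [-2.9, -0.3, 2.1]
time: 22.1
tool_pos: [0.4977, -0.2171, 0.3025]
contact_force: [-3.2, -1.2, 1.7]
```

```bash
python3 -m creep '[{"dx":0,"dy":0.0005,"dz":0,"rx":0,"ry":0,"rz":0,"gripper":0},{"dx":0,"dy":0.001,"dz":0,"rx":0,"ry":0,"rz":0,"gripper":0}]' | grep -E 'pos|force'
python3 -m creep '[{"dx":0,"dy":0.0005,"dz":0,"rx":0,"ry":0,"rz":0,"gripper":0},{"dx":0,"dy":0.001,"dz":0,"rx":0,"ry":0,"rz":0,"gripper":0}]'| grep -E 'pos|force|time'
```

```text
tool_pos: [0.4977, -0.2171, 0.3015]
contact_force: [-4.3, -0.6, 0.6]
time: 22.6
tool_pos: [0.4977, -0.217, 0.3005]
contact_force: [-4.2, -0.9, 0.7]
```

Run:
```python
from h import *
from cell import read_camera
p,d=read_camera("scene"); cv2.imwrite(f"pics/scene11.png",p[:,:,::-1]);np.save("scene11.npy",d)
crop("pics/scene11.png","pics/s11c.png",200,170,80,75,8)
```

```text
(no output)
```

View pics/s11c.png

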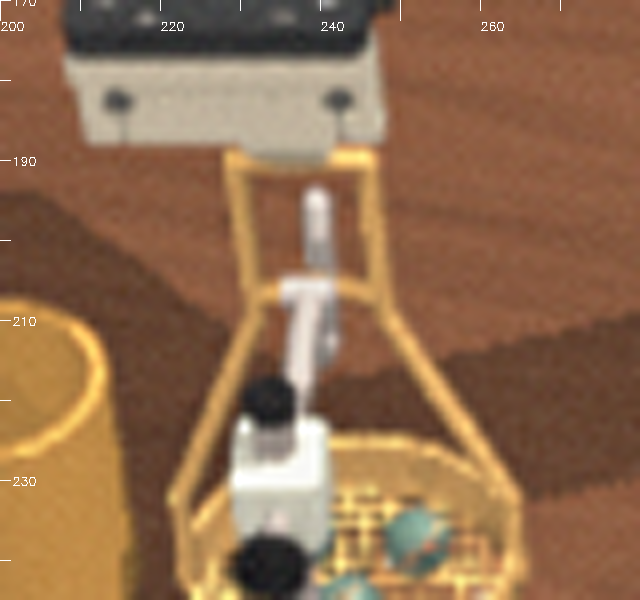

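```bash
python3 -m creep '[{"dx":0,"dy":0.0005,"dz":0,"rx":0,"ry":0,"rz":0,"gripper":0},{"dx":0,"dy":0.001,"dz":0,"rx":0,"ry":0,"rz":0,"gripper":0}]' | grep -E 'pos|force'
python3 -m creep '[{"dx":0,"dy":0.0005,"dz":0,"rx":0,"ry":0,"rz":0,"gripper":0},{"dx":0,"dy":0.001,"dz":0,"rx":0,"ry":0,"rz":0,"gripper":0}]'| grep -E 'pos|force|time'
```

```text
tool_pos: [0.4978, -0.2171, 0.2995]
contact_force: [-4.7, -0.8, -0.7]
time: 23.15
tool_pos: [0.4978, -0.217, 0.2985]
contact_force: [-4.6, -1.0, -2.3]
```

```bash
python3 -m creep '[{"dx":0,"dy":0.0005,"dz":0,"rx":0,"ry":0,"rz":0,"gripper":0},{"dx":0,"dy":0.001,"dz":0,"rx":0,"ry":0,"rz":0,"gripper":0}]' | grep -E 'pos|force'
python3 -m creep '[{"dx":0,"dy":0.0005,"dz":0,"rx":0,"ry":0,"rz":0,"gripper":0},{"dx":0,"dy":0.001,"dz":0,"rx":0,"ry":0,"rz":0,"gripper":0}]'| grep -E 'pos|force|time'
```

```text
tool_pos: [0.4989, -0.2168, 0.2976]
contact_force: [0.8, 0.5, -2.6]
time: 23.65
tool_pos: [0.4983, -0.2169, 0.2967]
contact_force: [0.0, -0.4, -2.8]
```

```bash
python3 -m creep '[{"dx":0,"dy":0.0005,"dz":0,"rx":0,"ry":0,"rz":0,"gripper":0},{"dx":0,"dy":0.001,"dz":0,"rx":0,"ry":0,"rz":0,"gripper":0}]' | grep -E 'pos|force'
python3 -m creep '[{"dx":0,"dy":0.0005,"dz":0,"rx":0,"ry":0,"rz":0,"gripper":0},{"dx":0,"dy":0.001,"dz":0,"rx":0,"ry":0,"rz":0,"gripper":0}]'| grep -E 'pos|force'
python3 -m creep '[{"dx":0,"dy":0.0005,"dz":0,"rx":0,"ry":0,"rz":0,"gripper":0},{"dx":0,"dy":0.001,"dz":0,"rx":0,"ry":0,"rz":0,"gripper":0}]'| grep -E 'pos|force|time'
```

```text
tool_pos: [0.498, -0.217, 0.2957]
contact_force: [0.6, -0.6, -1.9]
tool_pos: [0.4979, -0.2171, 0.2947]
contact_force: [-0.3, -0.2, -2.1]
time: 24.4
tool_pos: [0.498, -0.2171, 0.2937]
contact_force: [0.6, 0.2, -3.1]
```

Run:
```python
from h import *
from cell import read_camera
p,d=read_camera("scene"); cv2.imwrite(f"pics/scene12.png",p[:,:,::-1]);np.save("scene12.npy",d)
crop("pics/scene12.png","pics/s12c.png",200,180,80,75,8)
```

```text
(no output)
```

View pics/s12c.png

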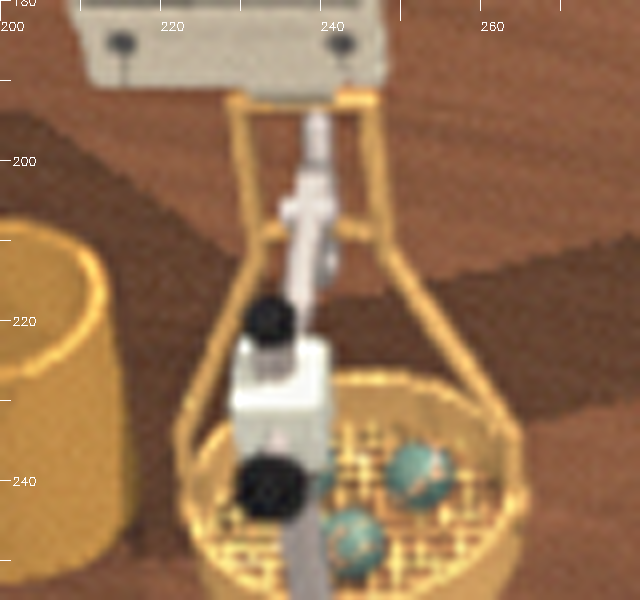

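```bash
python3 -m creep '[{"dx":0,"dy":0.0005,"dz":0,"rx":0,"ry":0,"rz":0,"gripper":0},{"dx":0,"dy":0.0005,"dz":0,"rx":0,"ry":0,"rz":0,"gripper":0}]' | grep -E 'pos|force'
python3 -m creep '[{"dx":0,"dy":0.0005,"dz":0,"rx":0,"ry":0,"rz":0,"gripper":0},{"dx":0,"dy":0.0005,"dz":0,"rx":0,"ry":0,"rz":0,"gripper":0}]'| grep -E 'pos|force|time'
```

```text
tool_pos: [0.498, -0.217, 0.2932]
contact_force: [0.2, 0.3, -1.4]
time: 24.95
tool_pos: [0.4979, -0.217, 0.2926]
contact_force: [0.5, 0.3, -3.4]
```

```bash
python3 -m creep '[{"dx":0,"dy":0.0005,"dz":0,"rx":0,"ry":0,"rz":0,"gripper":0},{"dx":0,"dy":0.0005,"dz":0,"rx":0,"ry":0,"rz":0,"gripper":0}]' | grep -E 'pos|force'
python3 -m creep '[{"dx":0,"dy":0.0005,"dz":0,"rx":0,"ry":0,"rz":0,"gripper":0},{"dx":0,"dy":0.0005,"dz":0,"rx":0,"ry":0,"rz":0,"gripper":0}]'| grep -E 'pos|force|time'
```

```text
tool_pos: [0.498, -0.217, 0.2922]
contact_force: [-0.1, 0.4, -1.5]
time: 25.45
tool_pos: [0.4981, -0.217, 0.2918]
contact_force: [1.3, -0.6, -1.0]
```

```bash
python3 -m creep '[{"dx":0,"dy":0.0005,"dz":0,"rx":0,"ry":0,"rz":0,"gripper":0},{"dx":0,"dy":0.0005,"dz":0,"rx":0,"ry":0,"rz":0,"gripper":0}]' | grep -E 'pos|force'
python3 -m creep '[{"dx":0,"dy":0.0005,"dz":0,"rx":0,"ry":0,"rz":0,"gripper":0},{"dx":0,"dy":0.0005,"dz":0,"rx":0,"ry":0,"rz":0,"gripper":0}]'| grep -E 'pos|force|time'
```

```text
tool_pos: [0.4982, -0.217, 0.2914]
contact_force: [1.0, 0.8, -0.5]
time: 25.95
tool_pos: [0.4983, -0.217, 0.2911]
contact_force: [1.8, 1.9, 2.3]
```

```bash
python3 -m creep '[{"dx":0.0005,"dy":0,"dz":0,"rx":0,"ry":0,"rz":0,"gripper":0},{"dx":0.001,"dy":0,"dz":0,"rx":0,"ry":0,"rz":0,"gripper":0},{"dx":0.001,"dy":0,"dz":0,"rx":0,"ry":0,"rz":0,"gripper":0}]' | grep -E 'pos|force|time'
python3 -c "
from cell import status; s=status.observe(); print(s['torque'],s['contact_force'])"
```

```text
time: 26.32
tool_pos: [0.4989, -0.2169, 0.2906]
contact_force: [1.4, 0.5, 2.3]
[ 0.08667173 -0.17062757 -0.07034073] [1.41725983 0.47807887 2.34042422]
```

```bash
python3 -m creep '[{"dx":0.0005,"dy":0,"dz":0,"rx":0,"ry":0,"rz":0,"gripper":0},{"dx":0.001,"dy":0,"dz":0,"rx":0,"ry":0,"rz":0,"gripper":0},{"dx":0.001,"dy":0,"dz":0,"rx":0,"ry":0,"rz":0,"gripper":0}]' | grep -E 'pos|force|time'
python3 -m creep '[{"dx":0,"dy":0,"dz":0,"rx":0,"ry":0,"rz":0,"gripper":0}]' | grep -E 'force|time'
```

```text
time: 26.7
tool_pos: [0.4997, -0.2165, 0.2902]
contact_force: [0.3, 0.4, -1.1]
time: 26.82
contact_force: [0.1, -0.3, -2.1]
```

```bash
python3 -m creep '[{"dx":0,"dy":0.0005,"dz":0,"rx":0,"ry":0,"rz":0,"gripper":0},{"dx":0,"dy":0.0005,"dz":0,"rx":0,"ry":0,"rz":0,"gripper":0}]' | grep -E 'pos|force|time'
python3 -m creep '[{"dx":0,"dy":0,"dz":0,"rx":0,"ry":0,"rz":0,"gripper":0}]' | grep -E 'force|time'
```

```text
time: 27.08
tool_pos: [0.4998, -0.2165, 0.2901]
contact_force: [-0.8, 0.6, -1.2]
time: 27.2
contact_force: [0.1, 0.3, -1.6]
```

```bash
python3 -m creep '[{"dx":0,"dy":0.0005,"dz":0,"rx":0,"ry":0,"rz":0,"gripper":0},{"dx":0,"dy":0.0005,"dz":0,"rx":0,"ry":0,"rz":0,"gripper":0}]' | grep -E 'pos|force|time'
python3 -m creep '[{"dx":0,"dy":0,"dz":0,"rx":0,"ry":0,"rz":0,"gripper":0}]' | grep -E 'force|time'
```

```text
time: 27.45
tool_pos: [0.5, -0.2166, 0.2899]
contact_force: [-0.1, 1.0, 0.2]
time: 27.58
contact_force: [-0.2, 0.2, 1.8]
```

```bash
python3 -m creep '[{"dx":0,"dy":0,"dz":0,"rx":0,"ry":0,"rz":0,"gripper":0},{"dx":0,"dy":0,"dz":0,"rx":0,"ry":0,"rz":0,"gripper":0},{"dx":0,"dy":0,"dz":0,"rx":0,"ry":0,"rz":0,"gripper":0}]' 3
python3 -m creep '[{"dx":0,"dy":0,"dz":0,"rx":0,"ry":0,"rz":0,"gripper":0.18},{"dx":0,"dy":0,"dz":0,"rx":0,"ry":0,"rz":0,"gripper":0.19},{"dx":0,"dy":0,"dz":0,"rx":0,"ry":0,"rz":0,"gripper":0.21},{"dx":0,"dy":0,"dz":0,"rx":0,"ry":0,"rz":0,"gripper":0.24}]' 3
python3 - <<'E'
from h import *
from cell import read_camera
p,d=read_camera("scene"); cv2.imwrite(f"pics/scene13.png",p[:,:,::-1]);np.save("scene13.npy",d)
crop("pics/scene13.png","pics/s13c.png",200,180,80,75,8)
E
```

```text
time: 27.95
tool_pos: [0.5001, -0.2167, 0.2898]
tool_rot: [-1.571, -0.001, 0.225]
contact_force: [0.7, 0.5, 0.9]
opening: 0.0158
time: 28.45
tool_pos: [0.4998, -0.2166, 0.2897]
tool_rot: [-1.571, 0.0, 0.225]
contact_force: [-0.9, -0.0, 0.1]
opening: 0.0214
```

View pics/s13c.png

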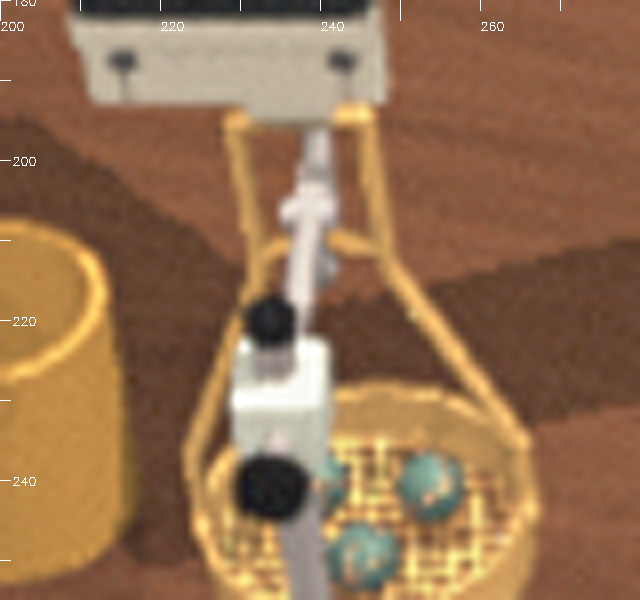

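```bash
python3 -m creep '[{"dx":0,"dy":0,"dz":0,"rx":0,"ry":0,"rz":0,"gripper":0.3},{"dx":0,"dy":0,"dz":0,"rx":0,"ry":0,"rz":0,"gripper":0.4},{"dx":0,"dy":0,"dz":0,"rx":0,"ry":0,"rz":0,"gripper":0.55},{"dx":0,"dy":0,"dz":0,"rx":0,"ry":0,"rz":0,"gripper":0.65},{"dx":0,"dy":0,"dz":0,"rx":0,"ry":0,"rz":0,"gripper":0.65}]'
python3 - <<'E'
from h import *
from cell import read_camera
p,d=read_camera("scene"); cv2.imwrite(f"pics/scene14.png",p[:,:,::-1])
crop("pics/scene14.png","pics/s14c.png",190,150,100,100,6)
E
```

```text
time: 29.12
tool_pos: [0.4999, -0.2166, 0.2897]
tool_rot: [-1.571, -0.0, 0.225]
contact_force: [0.3, -0.8, -0.6]
opening: 0.0588
```

View pics/s14c.png

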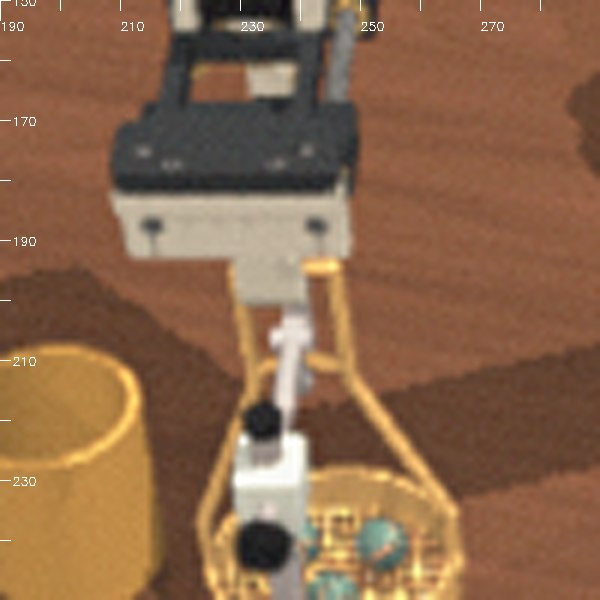

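```bash
python3 -m creep '[{"dx":0,"dy":-0.003,"dz":0,"rx":0,"ry":0,"rz":0,"gripper":0.65},{"dx":0,"dy":-0.01,"dz":0,"rx":0,"ry":0,"rz":0,"gripper":0.65},{"dx":0,"dy":-0.02,"dz":0,"rx":0,"ry":0,"rz":0,"gripper":0.65},{"dx":0,"dy":-0.035,"dz":0,"rx":0,"ry":0,"rz":0,"gripper":0.65},{"dx":0,"dy":-0.055,"dz":0,"rx":0,"ry":0,"rz":0,"gripper":0.65},{"dx":0,"dy":-0.08,"dz":0,"rx":0,"ry":0,"rz":0,"gripper":0.65},{"dx":0,"dy":-0.11,"dz":0,"rx":0,"ry":0,"rz":0,"gripper":0.65},{"dx":0,"dy":-0.13,"dz":0,"rx":0,"ry":0,"rz":0,"gripper":0.65},{"dx":0,"dy":-0.14,"dz":0,"rx":0,"ry":0,"rz":0,"gripper":0.65},{"dx":0,"dy":-0.14,"dz":0,"rx":0,"ry":0,"rz":0,"gripper":0.65}]'
python3 - <<'E'
from h import *
from cell import read_camera
for n in("scene","top"):
    p,d=read_camera(n); cv2.imwrite(f"pics/{n}15.png",p[:,:,::-1]);np.save(n+"15.npy",d)
crop("pics/scene15.png","pics/s15c.png",190,150,100,120,5)
E
```

```text
time: 30.42
tool_pos: [0.5, -0.2167, 0.4303]
tool_rot: [-1.572, -0.001, 0.225]
contact_force: [-0.4, 0.5, -0.2]
opening: 0.0599
```

View pics/s15c.png

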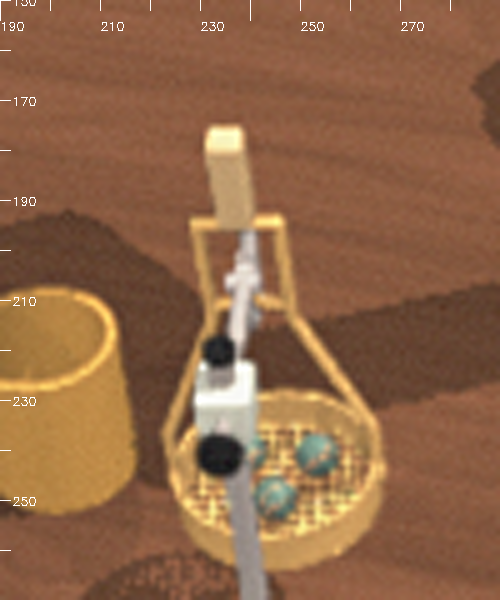

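View pics/top15.png

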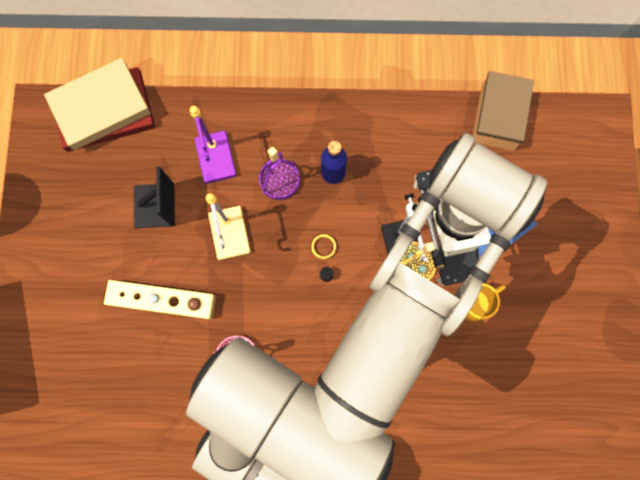

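```bash
python3 -m creep '[{"dx":0,"dy":-0.02,"dz":0.01,"rx":0,"ry":0,"rz":0,"gripper":0.65},{"dx":0,"dy":-0.04,"dz":0.03,"rx":0,"ry":0,"rz":0,"gripper":0.65},{"dx":0,"dy":-0.05,"dz":0.06,"rx":0,"ry":0,"rz":0,"gripper":0.65},{"dx":0,"dy":-0.05,"dz":0.1,"rx":0,"ry":0,"rz":0,"gripper":0.65},{"dx":0,"dy":-0.05,"dz":0.14,"rx":0,"ry":0,"rz":0,"gripper":0.65},{"dx":0,"dy":-0.05,"dz":0.18,"rx":0,"ry":0,"rz":0,"gripper":0.65},{"dx":0,"dy":-0.05,"dz":0.22,"rx":0,"ry":0,"rz":0,"gripper":0.65},{"dx":0,"dy":-0.05,"dz":0.25,"rx":0,"ry":0,"rz":0,"gripper":0.65},{"dx":0,"dy":-0.05,"dz":0.26,"rx":0,"ry":0,"rz":0,"gripper":0.65},{"dx":0,"dy":-0.05,"dz":0.26,"rx":0,"ry":0,"rz":0,"gripper":0.65}]'
python3 - <<'E'
from h import *
from cell import read_camera
S={}
for k in range(3):
  for n in("scene","top"):
    p,d=read_camera(n); S[n,k]=p; cv2.imwrite(f"pics/{n}16_{k}.png",p[:,:,::-1]);np.save(n+"16.npy",d)
for n in("scene","top"):
  box=(slice(170,270),slice(215,275)) if n=="scene" else (slice(225,285),slice(395,450))
  print(n,[np.abs(S[n,k][box].astype(int)-S[n,0][box]).mean() for k in(1,2)])
L=lines_sieve((.5005,-.216,.089),.225)+lines_stand((.5005,-.216),.225,.219,.014,.274)
overlay("pics/scene16_0.png","pics/o16a.png","scene",L,195,165,75,120,5)
overlay("pics/top16_0.png","pics/o16b.png","top",L,380,185,70,100,6)
a=cv2.imread("pics/o16a.png");b=cv2.imread("pics/o16b.png"); cv2.imwrite("pics/o16.png",np.hstack([a,b[:600]]))
E
```

```text
time: 31.78
tool_pos: [0.4419, 0.0369, 0.4793]
tool_rot: [-1.571, 0.001, 0.226]
contact_force: [-0.6, -0.9, 0.5]
opening: 0.0595
scene [np.float64(2.9178888888888888), np.float64(2.9678333333333335)]
top [np.float64(1.5787878787878789), np.float64(1.5952525252525251)]
```

View pics/o16.png

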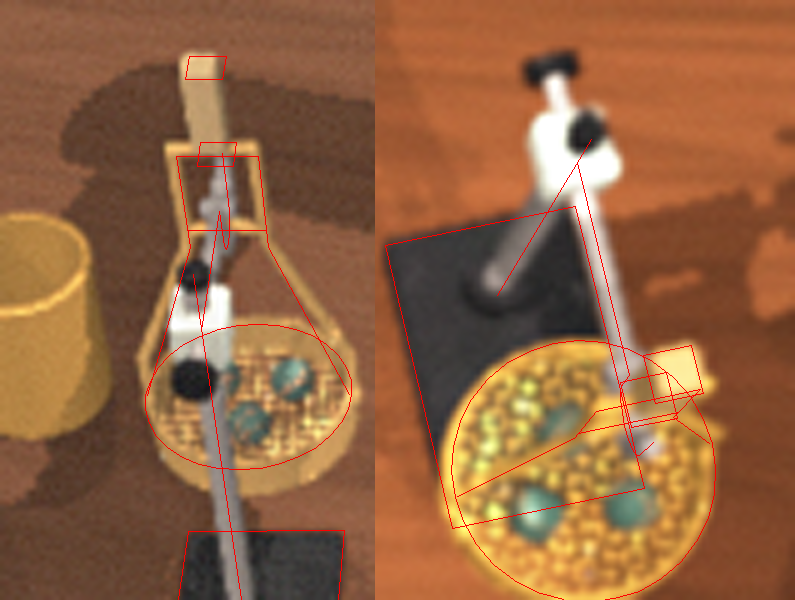

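```bash
python3 -m creep '[{"dx":0,"dy":0,"dz":0,"rx":0,"ry":0,"rz":0,"gripper":0.65},{"dx":0,"dy":0,"dz":0,"rx":0,"ry":0,"rz":0,"gripper":0.65},{"dx":0,"dy":0,"dz":0,"rx":0,"ry":0,"rz":0,"gripper":0.65},{"dx":0,"dy":0,"dz":0,"rx":0,"ry":0,"rz":0,"gripper":0.65},{"dx":0,"dy":0,"dz":0,"rx":0,"ry":0,"rz":0,"gripper":0.65},{"dx":0,"dy":0,"dz":0,"rx":0,"ry":0,"rz":0,"gripper":0.65},{"dx":0,"dy":0,"dz":0,"rx":0,"ry":0,"rz":0,"gripper":0.65},{"dx":0,"dy":0,"dz":0,"rx":0,"ry":0,"rz":0,"gripper":0.65}]'
python3 - <<'E'
from h import *
from cell import read_camera
for n in("scene","top"):
    p,d=read_camera(n); cv2.imwrite(f"pics/{n}17.png",p[:,:,::-1])
    box=(slice(170,270),slice(215,275)) if n=="scene" else (slice(225,285),slice(395,450))
    a=cv2.imread(f"pics/{n}16_0.png",0)[box].astype(np.float32); b=cv2.imread(f"pics/{n}17.png",0)[box].astype(np.float32)
    print(n,np.abs(a-b).mean(), cv2.phaseCorrelate(a,b))
crop("pics/scene17.png","pics/s17.png",220,185,40,40,10); crop("pics/top17.png","pics/t17.png",400,225,40,40,10)
cv2.imwrite("pics/k17.png",np.hstack([cv2.imread("pics/s17.png"),cv2.imread("pics/t17.png")]))
E
```

```text
time: 33.08
tool_pos: [0.4419, 0.0368, 0.4797]
tool_rot: [-1.571, -0.0, 0.225]
contact_force: [-0.6, -0.5, -0.2]
opening: 0.0594
scene 2.5988333 ((-0.07642437864514662, -0.014298323691875225), 0.9816247280438741)
top 1.3745455 ((0.01135489392347111, -0.048949062138898825), 0.9970144777827793)
```

View pics/k17.png

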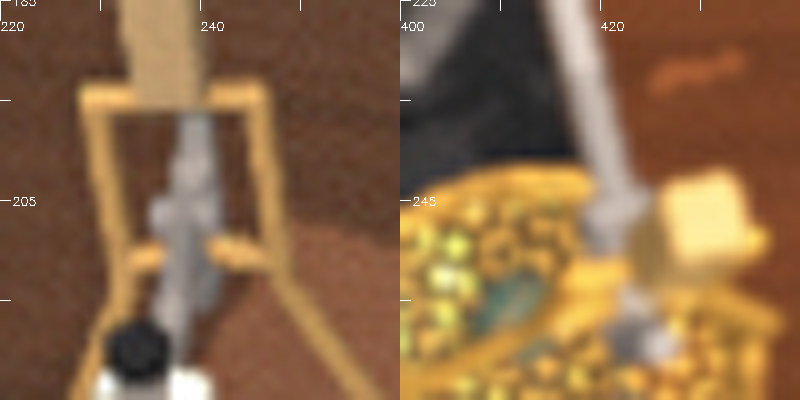

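View pics/scene17.png

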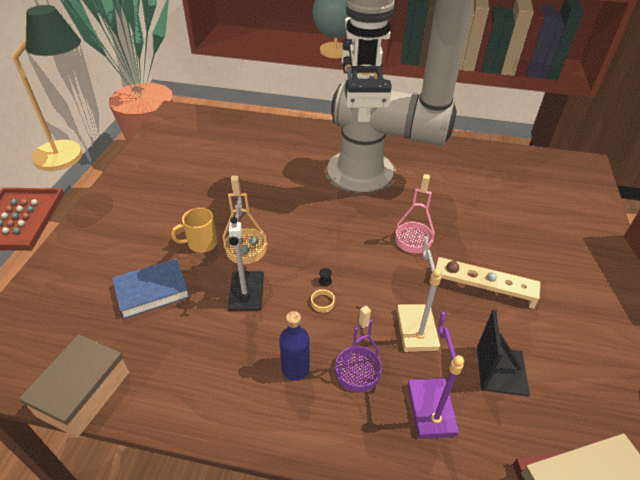

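Run:
```python
from h import *
for n,us,vs in(("top",range(418,427),range(245,260)),("scene",range(235,243),range(196,214))):
    d=np.load(n+"16.npy"); print(n,list(us))
    for v in vs: print(v,[int(round(depr(n,u,v,d[v,u])[2]*1000)) for u in us])
```

```text
top [418, 419, 420, 421, 422, 423, 424, 425, 426]
245 [250, 244, 244, 247, 244, 248, 296, 309, 310]
246 [240, 245, 245, 245, 243, 289, 294, 308, 309]
247 [235, 242, 240, 245, 277, 289, 290, 306, 310]
248 [238, 1476, 241, 244, 276, 281, 293, 304, 310]
249 [218, 222, 239, 242, 277, 284, 288, 303, 306]
250 [216, 217, 216, 265, 267, 274, 290, 297, 303]
251 [266, 265, 269, 266, 271, 275, 282, 293, 299]
252 [268, 269, 267, 272, 268, 274, 281, 289, 290]
253 [269, 260, 265, 240, 244, 273, 281, 279, 284]
254 [214, 216, 222, 219, 243, 247, 270, 274, 271]
255 [219, 221, 231, 220, 245, 244, 243, 240, 219]
256 [219, 216, 222, 220, 221, 241, 243, 246, -6]
257 [96, 93, 213, 221, 235, 243, 248, 254, 247]
258 [16, 93, 218, 222, 239, 249, 252, 255, 252]
259 [15, 94, 12, 222, 236, 245, 250, 252, 251]
scene [235, 236, 237, 238, 239, 240, 241, 242]
196 [268, 266, 267, 253, 252, 250, 1, 980]
197 [1, 1, 1, 249, 249, 249, 4, 1]
198 [2, 5, 4, 247, 249, 248, 980, -1]
199 [0, 3, 4, 246, 244, 247, -2, 4]
200 [3, 3, 0, 244, 243, 242, 2, 4]
201 [-2, 1, 243, 245, 244, 243, 236, 3]
202 [3, 2, 246, 245, 245, 243, 236, 3]
203 [0, 1, 243, 246, 243, 245, 235, 5]
204 [4, 3, 247, 243, 246, 245, 230, 4]
205 [247, 245, 248, 246, 247, 247, 247, 2]
206 [244, 246, 247, 248, 247, 246, 244, 4]
207 [244, 245, 249, 245, 249, 246, 244, 1]
208 [241, 243, 247, 249, 247, 244, 243, 4]
209 [6, 246, 246, 244, 243, 236, 224, 222]
210 [221, 248, 248, 244, 244, 236, 222, 223]
211 [218, 244, 243, 246, 245, 230, 219, 220]
212 [5, 247, 246, 247, 243, 232, 215, 3]
213 [1, 249, 246, 245, 224, 226, 215, 4]
```

```bash
python3 -c "
from cell import robot; print(robot.hand_in())"
```

```text
the job is handed in; nothing more can be done
None
```

The sieve now hangs from the snap hook with its keeper shut and all three marbles in it, and I handed the job in at about 33 s. The hand-in gives no verdict.

**What I did:** I lifted the sieve off the open hook and carried it level round to the snap stand. I went in over the nose, then felt down in 0.5–1 mm steps:

| Stage | Bar height above the shelf | Force |
|---|---|---|
| Bar met the keeper | about 246 mm | about 5.5 N down in all at the peak |
| Bar slipped past the keeper | about 227 mm | about 5 N sideways just before it slipped |
| Bar met the nose side of the hook on the way down | about 220 mm | about 5 N; I moved it 2 mm towards the post |
| Bar lay in the bottom of the hook | about 219 mm | about 4 N when I let go |

The highest force I read on the snap stand was about 6 N, against the 15 N limit. I read the force at the end of each step, so a brief peak between readings would not show.

**Last checks:**
- **Keeper:** the depth pictures put its top at 243–245 mm, within about 2 mm of the reading before the job.
- **Stillness:** pictures about 1 s apart differ by less than 0.1 pixel.
- **Position:** three marbles are in the sieve, and the gripper is well clear of everything.
- **Other things on the shelf:** they look unmoved in the last picture; I judged this by eye and did not measure it.

**What did not agree exactly:**
- **Hook position:** my estimates from foot, nose, hinge and arm differed by about 3 mm. Feeling for the seat settled it.
- **Level:** the sieve hangs about 0.03 rad off level, against the 0.15 rad limit.

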